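Hang a stirrup weight on the free branch of a turning weight tree

TASK

Turn the weight tree until its empty branch stands over the steel arrow on the base. Then hang the loose weight on that branch: pass its stirrup over the end, lower its crossbar lightly onto the rail, slide it inward until it drops into the notch, and leave it hanging there with the branch still over the arrow. The branch is springy and must not be bent far, the weight must not be rammed against the tree, and the flask, the dish and the stopper stay where they are.

Things in the scene. Friction and masses are not known exactly. Their poses are not given: they have to be found in the camera images.
- rack: Fixed round base of the weight tree, 164 mm across, 16 mm high, with an upright post and a turning head. Origin: centre of the underside, on the post axis. Its -x axis runs along the steel arrow on the base, on the side nearest the robot. Nothing on the tree rises above z = 0.21 (the stems of three weights fixed to the other branches).
- tree (a joint): Angle of the turning head (4 branches 90 degrees apart), rad, positive anticlockwise from above; 0 = the empty branch stands over the arrow, pointing along -x of the rack. Turns from -0.6 to 2.6 and stays where it is left (friction 0.15 N m plus 0.5 N m per rad/s). The empty branch can be pinched from above 105 to 118 mm from the post axis.
- branch (a joint): Springy bending of the empty branch about a level axis at the post axis, rad, 0 unloaded, positive = bent down. Stiffness 20 N m/rad: a load 0.1 m out lowers that place by 0.5 mm per newton. Bending beyond 0.06 either way (some 12 N on the rail) is too much.
- branch_root (a point): On the post axis, 150 mm above the table, level with the notch floor of the empty branch; x points outward along the branch, z up. The branch is an aluminium rod 10 mm wide, 10 mm deep below this level, in a grey sleeve 18 mm wide that ends at x = 58 mm (top 16 mm above this level).
- branch_rail (a point): On the branch 118 mm from the post axis (axes as branch_root), at rail-top level, 8 mm above the notch floor. The rod sticks out of its sleeve by an unreported E of 0 to 30 mm. The rail runs from its end, 120 mm + E from the post axis, in to 85.5 mm + E; then the notch, 11 mm long, 8 mm deep; then a stop 6 mm higher than the rail.
- mass_center (a point): Half-way up the loose steel weight, 120 mm tall, about 150 g, standing upright at the start; z up the stem, y along the crossbar. The round crossbar is 8 mm thick, 42 mm long, its axis 6 mm above this point. When it is down in the notch this point is 2 mm below branch_root's level; on the rail it is 6 mm above.
- mass: The same weight; origin under its disc. Heights from there: disc 41 mm across, 0 to 24 mm; stirrup window, open along x, 28 mm wide, 24 to 62 mm; crossbar axis 66 mm; thin neck; square stem 14 x 14 mm from 82 to 120 mm. Grip the stem about 102 mm up (42 mm above mass_center), so that the fingers stay clear of the stop.
- flask: Bystander: glass conical flask, 63 mm across, 105 mm high; origin under its centre. Leave it alone.
- dish: Bystander: white porcelain evaporating dish, 72 mm across, 29 mm high; origin under its centre. Leave it alone.
- stopper: Bystander: red-brown rubber stopper, 27 mm across, 26 mm high; origin under its centre. Leave it alone.

How it is judged:
By the outcome, as a careful person would: the job done as asked, in the order asked, and still so for the second after the job is handed in, with the robot touching nothing.
It also fails if it takes over 72 s, if anything falls off the work surface, if the arm or the gripper's body presses on something with over 40 N, if the wrist force passes 120 N, or if a joint passes its speed limit or range.

ROBOT

A 7-joint arm with a two-finger parallel gripper is mounted at the origin on a cart in front of the work surface, level with it; the furniture and walls round the work are solid. World frame = base frame: x ahead of the robot, y to its left, z up, the work surface at z = 0. Lengths are in m, angles in rad, forces in N, time in s.
With the tool pointing down it reaches from about 0.35 to 0.9 m from the base axis. Payload 7.2 kg.
Tool frame: the origin (TCP) lies at the very end of the fingers, on their centre line; the grasp point (between the pads) lies 19 mm behind it; z points along the fingers, y is the direction in which the jaws open and shut (so a half turn about z gives the same grasp; the last joint's range is limited). The gripper opens to 88 mm and grips with 3 to 60 N. Pads are 20 mm wide; open, the fingers measure 115 mm over their backs; the gripper's body (75 mm by 178 mm) begins 61 mm behind the grasp point.
Start: joints at [-0.068, 0.411, -0.013, 1.596, 0.006, 1.134, -0.082], TCP at [0.625, -0, 0.184] pointing down, gripper open.
Joint ranges: [-2.95, 2.95], [-0.29, 1.99], [-1.47, 1.44], [0.14, 2.54], [-1.03, 4.17], [0.13, 1.85], [-2.86, 2.86]. Speed limits (rad/s): [2.39, 2.39, 3.01, 3.01, 3.14, 3.14, 3.14].

INTERFACE

Orientations are given as [roll, pitch, yaw] about the fixed x, y, z axes, in that order (R = Rz(yaw) Ry(pitch) Rx(roll)).
In Python, from cell import robot gives the robot as it stands.
- The arm moves only by the shell command python3 -m crank 'ROWS' [FORCE]. ROWS is text: rows parted by semicolons, each of 5 numbers parted by spaces: the shift along the tool's x, y, z in units of 30 mm (1.0 is 30 mm), then the turn about the tool's z in units of 8 degrees (1.0 is 8 degrees), then the closure in counts, from 0 (fully open) to 255 (shut). In form: dx dy dz roll jaw; .... A call has 1 to 10 rows; each row is the pose to reach, as a shift and turn from the pose commanded when the call began, along the tool's axes at that moment; what a row does not reach only later rows make up. A row lasts 1/10 s, in which the tool goes at most 50 mm and 8.59 degrees, less where a joint would pass 70% of its speed; a pose out of reach is approached as far as the arm can. A call with a gripper value outside its range is refused whole. The fingers move at their own pace and stop on an object; FORCE is the grip in N (left out, the last holds). Time passes only in rows, so rows that repeat a pose let the fingers close. It gives the time, the measured TCP pose, the force and the opening at its end, in the units of the state.
- robot.sense(): the state, without advancing time (a new reading comes with each control period).
- robot.capture(name): name is "scene" or "side" or "wrist"; returns a dict with "img" (384x512x3 uint8, red, green, blue), "range_z" (384x512 float32, m along the optical axis (not along the pixel's ray), 0 where there is no reading), "mtx" (3x3 intrinsics, pixels), "dist_coeffs" ([k1, k2, p1, p2, k3] as OpenCV has them; the pictures are not rectified), "rvec" (rotation vector, rad) and "tvec" (3), from world to camera coordinates, as OpenCV has them; the wrist camera has in their place "hand_eye" (4x4, takes a point from camera to tool coordinates, whose origin is the TCP and whose axes are the flange's). Camera axes: x right, y down, z forward; pixel columns grow to the right and rows downward; lengths in m; the calibration is good to about 2 mm. A picture is of the moment at which its call begins: read the wrist's pose just before it.
- robot.hand_in(): hands the job in, once; it reports no verdict.
Trained networks look in a picture, given as the dict that the camera call returned (one of the last four; its "shot" number tells which), for a name from the list of things; names that differ only in an ending like _2 or _b are one class to them, and where a whole thing is asked for, a point or a joint stands for the part that bears it (a point fixed in the world has none). Each returns a list of dicts, best first, with "conf" (0 to 1); they miss things now and then, are a little off and sometimes report something else, mostly with a low value. They report only what shows in the picture. A call takes as long as a camera call.
- robot.masks_of(name, picture): "pixels" (384x512 bool, what is visible of it) and "position" ([column, row] in pixels, amid what is visible of it).
The state is a dict: "clock": time; "joints": joint angles; "joint_vel": joint speeds; "joint_efforts": joint torques, N m; "position": TCP position; "orientation": TCP orientation; "wrist_force": force on the tool from outside, world axes, zero at the start; "moment": the same for the moment, N m; "opening": finger opening in m.
Only numpy, scipy, OpenCV 4.12 (cv2) and the standard library are available. Lean on these libraries where they do the work, as an engineer would, in place of code of your own. Each camera call takes 0.05 s, during which the arm holds its last target.

## Working session

There is one attempt and no reset: what is moved stays moved. The work goes in short steps, Python scripts to look and compute and a shell command to move; the robot and the scene stay as the last step left them, time stands still between calls to the robot, and variables do not carry over. Pictures are saved under pics/ and viewed, and the job is handed in when it is done.

```bash
ls; mkdir -p pics
cat > h.py <<'E'
import numpy as np, cv2
from cell import robot
from scipy.spatial.transform import Rotation as Ro
def T_tool(s):
    T=np.eye(4);T[:3,:3]=Ro.from_euler('xyz',s['orientation']).as_matrix();T[:3,3]=s['position'];return T
def cloud(p,s=None,mask=None):
    z=p['range_z'];v,u=np.nonzero((z>0)&(mask if mask is not None else True))
    n=cv2.undistortPoints(np.stack([u,v],1).astype(np.float64)[:,None],p['mtx'],np.array(p['dist_coeffs']))[:,0]
    zz=z[v,u];P=np.c_[n*zz[:,None],zz]
    if 'hand_eye' in p:
        T=T_tool(s)@np.array(p['hand_eye']);return P@T[:3,:3].T+T[:3,3],u,v
    R=cv2.Rodrigues(np.array(p['rvec']))[0];return (P-np.ravel(p['tvec']))@R,u,v
def save(p,n): cv2.imwrite('pics/'+n+'.png',p['img'][:,:,::-1])
E
python3 - <<'E'
from h import *
s=robot.sense();print({k:np.round(v,3) for k,v in s.items()})
for n in ['scene','side','wrist']:
    s=robot.sense();p=robot.capture(n);save(p,n+'0');np.savez('/tmp/'+n,z=p['range_z'])
    for o in ['rack','tree','branch','mass','flask','dish','stopper']:
        for m in robot.masks_of(o,p)[:2]:
            c,u,v=cloud(p,s,m['pixels'])
            if len(c): print(n,o,round(m['conf'],2),np.round(m['position']),len(c),'med',np.round(np.median(c,0),3),'lo',np.round(np.percentile(c,3,axis=0),3),'hi',np.round(np.percentile(c,97,axis=0),3))
E
```

```text
pics
{'clock': np.float64(0.0), 'joints': array([-0.068,  0.412, -0.013,  1.597,  0.006,  1.134, -0.082]), 'joint_vel': array([ 0.001,  0.001, -0.   , -0.001,  0.001, -0.   ,  0.001]), 'joint_efforts': array([-0.0000e+00, -5.8796e+01,  6.4200e-01, -2.9107e+01, -5.4000e-02,
        1.8000e-02,  0.0000e+00]), 'position': array([ 0.624, -0.   ,  0.183]), 'orientation': array([-3.14 ,  0.   ,  1.571]), 'wrist_force': array([-0.477,  0.384,  0.559]), 'moment': array([ 0.052, -0.013, -0.039]), 'opening': np.float64(0.088)}
scene rack 0.96 [221. 181.] 3424 med [0.644 0.042 0.11 ] lo [ 0.543 -0.056  0.009] hi [0.737 0.149 0.193]
scene tree 0.57 [214. 169.] 1996 med [0.646 0.041 0.153] lo [ 0.54  -0.078  0.089] hi [0.758 0.155 0.201]
scene branch 0.83 [244. 156.] 247 med [ 0.65  -0.042  0.154] lo [ 0.644 -0.103  0.138] hi [0.662 0.009 0.164]
scene mass 0.71 [340. 193.] 213 med [ 0.489 -0.274  0.023] lo [ 0.475 -0.292  0.003] hi [ 0.504 -0.258  0.116]
scene flask 0.74 [168. 271.] 768 med [0.444 0.303 0.041] lo [0.428 0.275 0.001] hi [0.472 0.327 0.101]
scene dish 0.46 [303. 169.] 254 med [ 0.6
[... 1002 characters left out ...]
  -0.104  0.002] hi [ 0.403 -0.083  0.027]
wrist rack 0.57 [290. 150.] 24641 med [0.652 0.039 0.157] lo [ 0.559 -0.04   0.013] hi [0.744 0.132 0.207]
wrist tree 0.75 [294. 159.] 18495 med [0.654 0.037 0.164] lo [ 0.556 -0.048  0.109] hi [0.748 0.133 0.207]
wrist branch 0.66 [293. 224.] 1958 med [ 0.657 -0.018  0.163] lo [ 0.648 -0.091  0.145] hi [0.676 0.01  0.166]
wrist mass 0.17 [295. 157.] 17978 med [0.654 0.037 0.164] lo [ 0.556 -0.045  0.11 ] hi [0.747 0.133 0.207]
wrist dish 0.76 [279. 341.] 1035 med [ 0.662 -0.292  0.016] lo [ 0.631 -0.308  0.004] hi [ 0.691 -0.268  0.028]
wrist stopper 0.89 [ 91. 229.] 445 med [ 0.396 -0.087  0.024] lo [ 0.381 -0.101 -0.001] hi [ 0.404 -0.078  0.026]
```

```bash
python3 -c "
import cv2,numpy as np
a=[cv2.imread('pics/%s0.png'%n) for n in ['scene','side']]
for n,i in zip(['scene','side'],a): cv2.imwrite('pics/%s0b.png'%n,cv2.resize(i,(800,600),interpolation=3))"
```

```text
(no output)
```

View pics/scene0b.png

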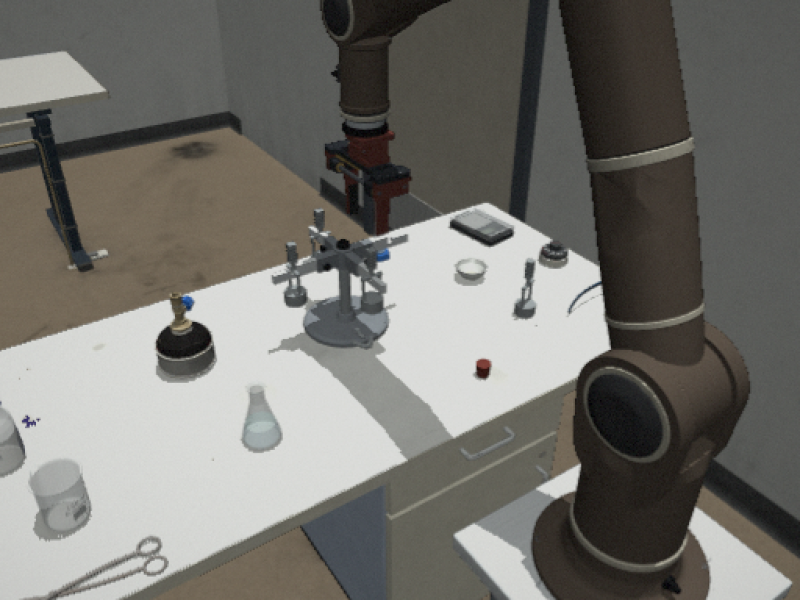

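View pics/side0b.png

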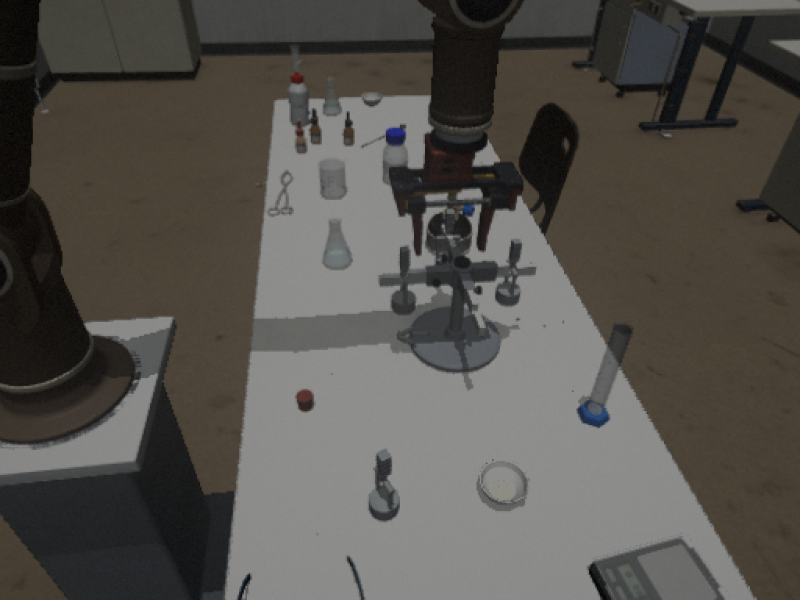

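View pics/wrist0.png

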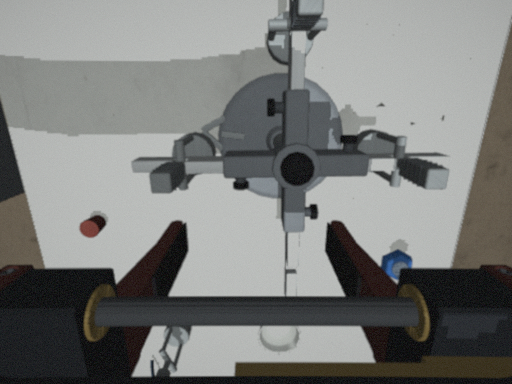

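The scene image shows the tree with its empty branch pointing toward world -y, away from the arrow, which is on the near side at side px (405,337)/800. The weight stands at side px (383,495).

Run:
```python
from h import *
s=robot.sense();p=robot.capture('wrist')
import pickle;pickle.dump((s,p),open('/tmp/w0.pkl','wb'))
im=p['img'][0:300,110:470];cv2.imwrite('pics/w0z.png',cv2.resize(im[:,:,::-1],(720,600),interpolation=2))
c,u,v=cloud(p,s)
# base disc plane
m=(c[:,2]>0.011)&(c[:,2]<0.021)&(abs(c[:,0]-.65)<.11)&(abs(c[:,1]-.04)<.11)
d=c[m];print(len(d),np.median(d[:,2]))
# boundary: fit circle of 82mm radius, maximize: minimal circle
h=cv2.convexHull(d[:,:2].astype(np.float32))
print('minc',cv2.minEnclosingCircle(h))
img=np.zeros((260,260),np.uint8)
for q in d: img[int((q[0]-.52)*1000)%260,int((q[1]+.09)*1000)%260]=255
for z0,z1 in [(.145,.155),(.155,.162),(.162,.17),(.17,.18),(.18,.2),(.2,.215)]:
    m=(c[:,2]>z0)&(c[:,2]<z1)&(abs(c[:,0]-.65)<.3)&(c[:,1]>-.14)
    if m.sum(): print(z0,m.sum(),c[m].min(0).round(3),c[m].max(0).round(3))
```

```text
6275 0.014892597304528077
minc ((0.6451693773269653, 0.034581508487463), 0.09242752939462662)
0.145 1879 [ 0.523 -0.101  0.145] [0.781 0.15  0.155]
0.155 2596 [ 0.522 -0.097  0.155] [0.782 0.148 0.162]
0.162 6996 [ 0.568 -0.06   0.162] [0.739 0.128 0.17 ]
0.17 1246 [0.556 0.017 0.17 ] [0.747 0.139 0.18 ]
0.18 1099 [0.555 0.023 0.18 ] [0.75 0.14 0.2 ]
0.2 1570 [0.555 0.023 0.2  ] [0.749 0.135 0.209]
```

View pics/w0z.png

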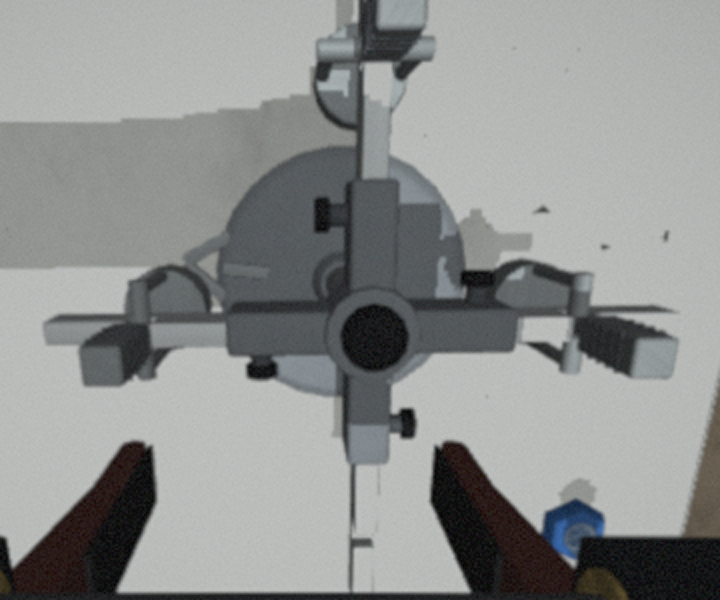

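Run:
```python
from h import *
import pickle;s,p=pickle.load(open('/tmp/w0.pkl','rb'))
im=p['img'][90:190,180:300];cv2.imwrite('pics/w0a.png',cv2.resize(im[:,:,::-1],(720,600),interpolation=2))
c,u,v=cloud(p,s)
m=(c[:,2]>.1635)&(c[:,2]<.169)&(abs(c[:,0]-.652)<.09)&(abs(c[:,1]-.04)<.1)
d=c[m]
# fit cross: two perpendicular strips width 18mm
from scipy.optimize import minimize
def f(a):
    x,y,t=a;R=np.array([[np.cos(t),np.sin(t)],[-np.sin(t),np.cos(t)]])
    q=np.abs((d[:,:2]-[x,y])@R.T);e=np.minimum(q[:,0],q[:,1])  # outside strips
    return np.mean(np.maximum(e-.0085,0)**2)*1e6+1e-3*0
best=min((minimize(f,[.652,.04,t0],method='Nelder-Mead',options=dict(xatol=1e-5,fatol=1e-6)) for t0 in [-.05,0,.05]),key=lambda r:r.fun)
print(best.x,best.fun)
# median lines
print('z',np.median(d[:,2]))
for sg,ax in [('xarm',0),('yarm',1)]:
    x,y,t=best.x
    q=d[:,:2]-[x,y]
    o=1-ax
    mm=(abs(q[:,ax])>.025)
    A=q[mm & (abs(q[:,o])<.015)]
    bins=np.arange(-.09,.091,.01)
    for b in bins:
        k=A[(A[:,ax]>=b)&(A[:,ax]<b+.01)]
        if len(k)>30: print(sg,round(b+.005,3),(np.array([k[:,o].min(),k[:,o].max(),(k[:,o].min()+k[:,o].max())/2])*1000).round(1),len(k))
```

```text
[0.65585299 0.03238959 0.01210883] 0.1538970341913737
z 0.16492440742373102
xarm -0.055 [-9.5  7.7 -0.9] 200
xarm -0.045 [-9.5  7.8 -0.8] 264
xarm -0.035 [-9.4  7.7 -0.9] 268
xarm -0.025 [-9.4  7.8 -0.8] 127
xarm 0.025 [-8.5  8.6  0.1] 136
xarm 0.035 [-8.6  8.7  0. ] 270
xarm 0.045 [-8.6  9.2  0.3] 272
xarm 0.055 [-7.8  9.4  0.8] 196
xarm 0.065 [-3.7  5.2  0.8] 36
xarm 0.075 [-2.8  5.2  1.2] 33
yarm -0.055 [-7.5  9.8  1.1] 161
yarm -0.045 [-7.8  9.5  0.9] 225
yarm -0.035 [-8.1  9.5  0.7] 229
yarm -0.025 [-8.2  9.2  0.5] 127
yarm 0.025 [-9.2  8.5 -0.3] 142
yarm 0.035 [-9.4  8.5 -0.5] 320
yarm 0.045 [-9.8  7.9 -1. ] 319
yarm 0.055 [-9.2  7.9 -0.7] 241
yarm 0.065 [-5.8  3.5 -1.2] 33
yarm 0.085 [-6.1  2.6 -1.7] 48
```

View pics/w0a.png

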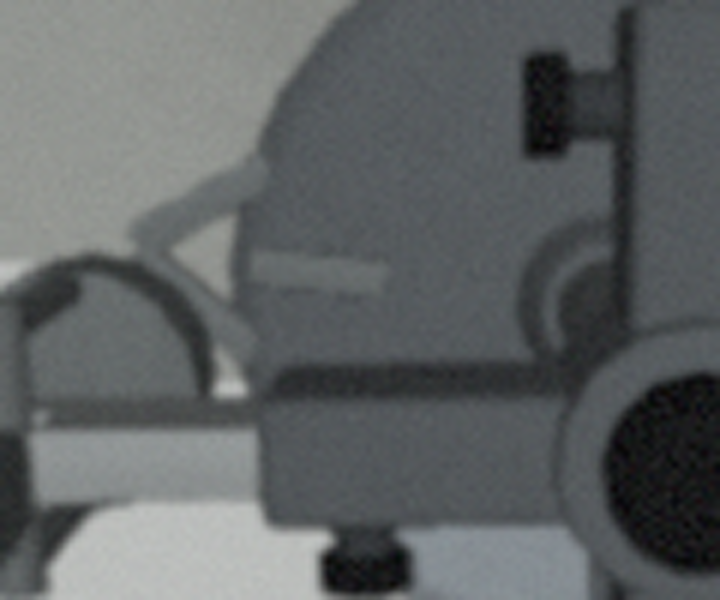

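Run:
```python
from h import *
import pickle;s,p=pickle.load(open('/tmp/w0.pkl','rb'))
c,u,v=cloud(p,s)
D={(a,b):q for a,b,q in zip(u,v,c)}
for n,(a,b) in dict(shL=(255,268),shM=(320,272),shR=(380,276),tip=(145,232),hA=(200,200),hAe=(255,170),hB=(190,285),hBe=(240,335)).items():
    uu,vv=180+a/6-.5+.08,90+b/6-.5+.08
    q=D.get((int(round(uu)),int(round(vv))));print(n,round(uu,1),round(vv,1),None if q is None else q.round(4))
# post axis lower: circle fit of disc edge visible
m=(c[:,2]>0.011)&(c[:,2]<0.021)&(abs(c[:,0]-.655)<.1)&(abs(c[:,1]-.034)<.1)
d=c[m][:,:2]; 
# radial extents by angle
for o in [(0.656,0.032)]:
    q=d-o;r=np.hypot(*q.T);a=np.degrees(np.arctan2(q[:,1],q[:,0]))
    for k in range(-180,180,15):
        w=(a>=k)&(a<k+15)
        if w.sum()>10: print(k,r[w].max().round(4),end='; ')
```

```text
shL 222.1 134.2 [0.581  0.0399 0.018 ]
shM 232.9 134.9 [0.5951 0.0388 0.0192]
shR 242.9 135.6 [0.6079 0.0377 0.0199]
tip 203.7 128.2 [0.5576 0.047  0.0134]
hA 212.9 122.9 [0.5696 0.0534 0.0145]
hAe 222.1 117.9 [0.5813 0.0596 0.0144]
hB 211.2 137.1 [0.5661 0.0356 0.0142]
hBe 219.6 145.4 [0.5773 0.0251 0.0132]
-180 0.089; -165 0.0764; -150 0.0808; -135 0.0803; -120 0.0809; -105 0.0817; -90 0.0813; -60 0.0813; -45 0.0805; -15 0.0813; 0 0.0808; 15 0.0807; 30 0.0807; 45 0.081; 60 0.0814; 75 0.081; 90 0.0811; 105 0.0808; 120 0.0803; 135 0.0808; 150 0.0897; 165 0.1019;
```

Run:
```python
from h import *
import pickle;s,p=pickle.load(open('/tmp/w0.pkl','rb'))
print(np.round(p['hand_eye'],3),p['mtx'],np.round(p['dist_coeffs'],3)); T=T_tool(s)@np.array(p['hand_eye']);print(T[:3,3].round(3), np.round(T_tool(s)[:3,:3],3))
q=robot.capture('side');c,u,v=cloud(q)
for o in ['mass']:
    m=robot.masks_of(o,q)[0];ys,xs=np.nonzero(m['pixels']);print(xs.min(),xs.max(),ys.min(),ys.max())
im=q['img'][180:240,240:340];cv2.imwrite('pics/s1a.png',cv2.resize(im[:,:,::-1],(800,480),interpolation=2))
im=q['img'][270:340,190:330];cv2.imwrite('pics/s1b.png',cv2.resize(im[:,:,::-1],(800,400),interpolation=2))
```

```text
[[ 0.    -0.953 -0.303  0.083]
 [ 1.     0.     0.    -0.   ]
 [-0.    -0.303  0.953 -0.2  ]
 [ 0.     0.     0.     1.   ]] [[282.36795222   0.         256.28255497]
 [  0.         282.36795222 188.25671715]
 [  0.           0.           1.        ]] [0.015 0.    0.    0.    0.   ]
[0.625 0.083 0.384] [[-0.  1.  0.]
 [ 1.  0.  0.]
 [ 0.  0. -1.]]
236 255 289 332
```

View pics/s1a.png

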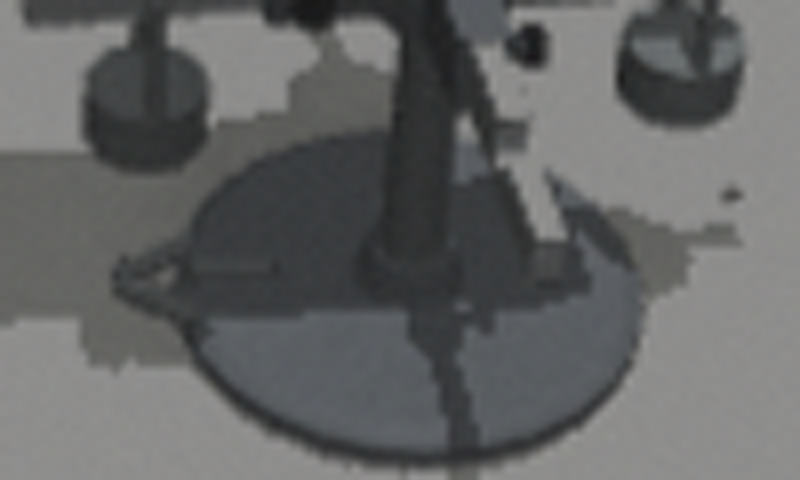

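View pics/s1b.png

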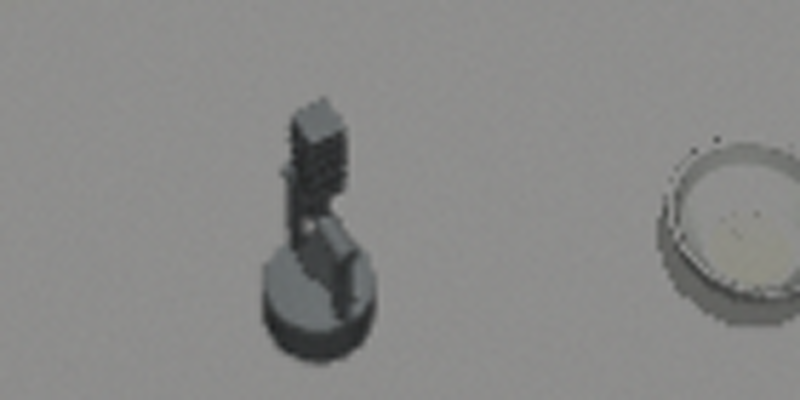

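```bash
python3 -m crank '0 0 -1 0 0; -1 -0.8 -2 0 0; -2 -1.6 -2 0 0; -2 -1.6 -2 0 0; -2 -1.6 -2 0 0'
python3 - <<'E'
from h import *
import pickle
s=robot.sense();p=robot.capture('wrist');pickle.dump((s,p),open('/tmp/w1.pkl','wb'))
for o in ['rack','branch','mass']:
    for m in robot.masks_of(o,p)[:2]: print(o,m['conf'],m['position'])
print(s['position'],s['wrist_force'])
cv2.imwrite('pics/w1.png',cv2.resize(p['img'][:,:,::-1],(800,600),interpolation=2))
E
```

```text
clock: 1.85
position: [0.5768, -0.0607, 0.2444]
orientation: [3.141, -0.0, 1.569]
wrist_force: [1.0, 0.5, -0.8]
opening: 0.0877
rack 0.93 [326.4, 85.6]
rack 0.31 [330.4, 143.7]
branch 0.92 [333.5, 146.3]
mass 0.74 [210.3, 282.6]
[ 0.57681533 -0.06069455  0.24443162] [ 0.99654368  0.47429145 -0.76444252]
```

View pics/w1.png

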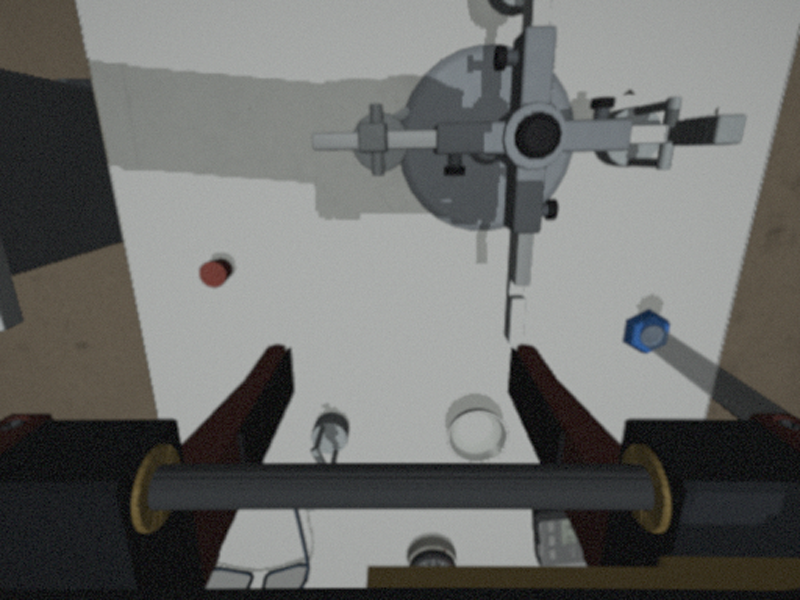

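Run:
```python
from h import *
import pickle;s,p=pickle.load(open('/tmp/w1.pkl','rb'))
c,u,v=cloud(p,s)
O=np.array([.656,.032])
m=(abs(c[:,0]-.657)<.02)&(c[:,1]<0.0)&(c[:,2]>.13)&(c[:,1]>-.14)
d=c[m];r=O[1]-d[:,1]
for b in np.arange(.04,.15,.003):
    k=(r>=b)&(r<b+.003)
    if k.sum(): print(round(b*1000+1.5),k.sum(),'z',np.round(np.percentile(d[k,2],[10,50,90])*1000),'x',np.round([d[k,0].min()*1000,d[k,0].max()*1000],1))
print(d[:,1].min())
im=p['img'][150:240,300:370];cv2.imwrite('pics/w1a.png',cv2.resize(im[:,:,::-1],(465,600),interpolation=2))
# mass
mm=robot
k=(c[:,2]>.105)&(c[:,1]<-.2)&(abs(c[:,0]-.49)<.05);print('stem top',k.sum(),c[k].mean(0),c[k].min(0),c[k].max(0))
k=(c[:,2]>.03)&(c[:,1]<-.2)&(abs(c[:,0]-.49)<.05)
for q in c[k][::6]: print(q.round(3),end='')
im=p['img'][240:310,170:260];cv2.imwrite('pics/w1b.png',cv2.resize(im[:,:,::-1],(770,600),interpolation=2))
```

```text
42 105 z [151. 164. 165.] x [647.4 677. ]
44 100 z [151. 164. 165.] x [647.1 676.6]
48 96 z [152. 164. 166.] x [647.4 676.5]
51 86 z [147. 164. 165.] x [647.3 676.7]
54 73 z [147. 164. 166.] x [647.5 664.7]
57 66 z [151. 164. 166.] x [647.7 665.1]
60 1533 z [367. 375. 383.] x [637.  661.9]
63 321 z [163. 370. 386.] x [637.  661.3]
66 186 z [162. 386. 387.] x [637.1 661.4]
69 208 z [162. 386. 387.] x [637.1 661.6]
72 236 z [163. 386. 387.] x [637. 662.]
75 384 z [164. 387. 390.] x [637.  661.1]
78 41 z [150. 162. 163.] x [651.7 661.1]
81 45 z [146. 162. 163.] x [651.8 661.5]
84 44 z [147. 163. 163.] x [652. 662.]
87 42 z [146. 163. 164.] x [652.1 662.2]
90 40 z [147. 162. 164.] x [652.2 661.3]
93 26 z [148. 162. 163.] x [652.2 661.5]
96 11 z [143. 148. 149.] x [652.5 654.7]
99 29 z [144. 149. 150.] x [652.4 661.8]
102 28 z [145. 149. 150.] x [652.4 661.9]
105 48 z [148. 152. 157.] x [652.5 662.5]
108 35 z [148. 156. 157.] x [652.6 662.5]
111 32 z [148. 157. 158.] x [652.6 661.5]
114 30 z [148. 156. 157.] x [652.7 662.1]
117 36 z [146. 157. 157.] x [652.8 662. ]
120 35 z [145. 157. 157
[... 531 characters left out ...]
489 -0.263  0.053][ 0.492 -0.263  0.055][ 0.489 -0.262  0.062][ 0.489 -0.261  0.066][ 0.49  -0.26   0.069][ 0.49  -0.262  0.069][ 0.492 -0.263  0.07 ][ 0.488 -0.267  0.067][ 0.502 -0.293  0.034][ 0.494 -0.269  0.068][ 0.489 -0.27   0.068][ 0.498 -0.273  0.064][ 0.492 -0.272  0.068][ 0.503 -0.293  0.042][ 0.497 -0.274  0.068][ 0.506 -0.297  0.039][ 0.455 -0.392  0.031][ 0.457 -0.398  0.032][ 0.458 -0.405  0.032][ 0.458 -0.41   0.034][ 0.457 -0.418  0.033][ 0.458 -0.427  0.031][ 0.462 -0.434  0.031][ 0.462 -0.438  0.034][ 0.461 -0.45   0.032][ 0.462 -0.459  0.033][ 0.462 -0.466  0.033][ 0.461 -0.474  0.032][ 0.453 -0.48   0.031][ 0.449 -0.482  0.032][ 0.444 -0.483  0.033][ 0.456 -0.479  0.036]
```

View pics/w1a.png

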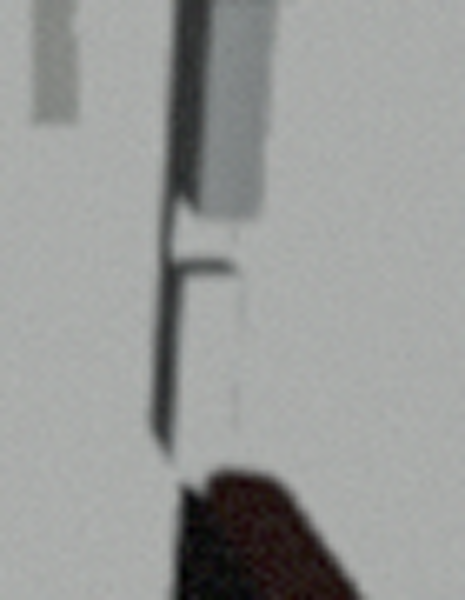

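View pics/w1b.png

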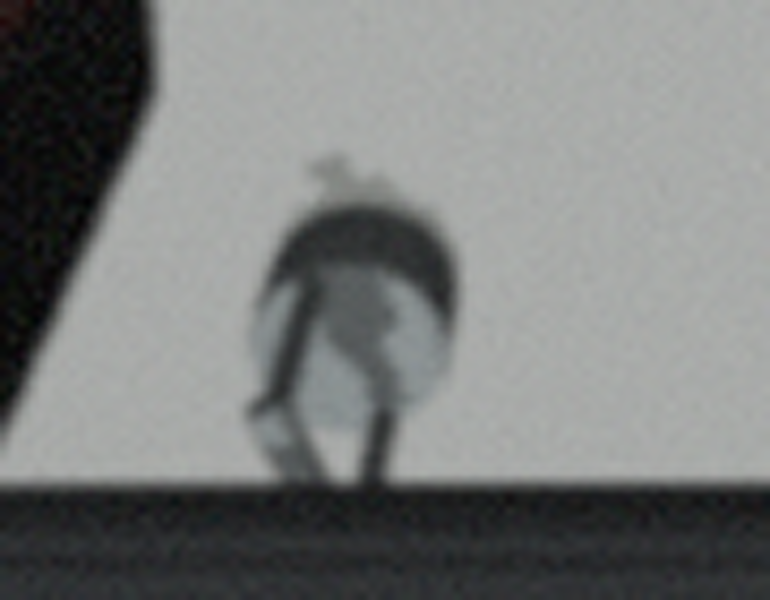

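```bash
python3 -m crank '1.6 0 0 0 0; 3.2 0 0 0 0; 4.2 0 0 0 0; 4.2 0 0 0 0; 4.2 0 0 0 0'
python3 - <<'E'
from h import *
import pickle
s=robot.sense();p=robot.capture('wrist');pickle.dump((s,p),open('/tmp/w2.pkl','wb'))
print(s['position'])
c,u,v=cloud(p,s)
pts,_=cv2.projectPoints(np.array([[0,0,0.]]),np.zeros(3),np.zeros(3),p['mtx'],np.array(p['dist_coeffs']))
m=(abs(c[:,2]-.016)<.006)&(np.hypot(c[:,0]-.575,c[:,1]-.042)<.03)
uu,vv=u[m],v[m];print(uu.min(),uu.max(),vv.min(),vv.max())
a,b=max(uu.min()-15,0),vv.min()-15
print(a,b);im=p['img'][b:b+90,a:a+120];cv2.imwrite('pics/w2a.png',cv2.resize(im[:,:,::-1],None,fx=6,fy=6,interpolation=2))
m=(c[:,2]>0.011)&(c[:,2]<0.022)&(abs(c[:,0]-.655)<.1)&(abs(c[:,1]-.034)<.1)
q=c[m][:,:2]-[.656,.032];r=np.hypot(*q.T);an=np.degrees(np.arctan2(q[:,1],q[:,0]))
for k in range(-180,180,15):
        w=(an>=k)&(an<k+15)
        if w.sum()>10: print(k,r[w].max().round(4),end='; ')
E
```

```text
clock: 2.55
position: [0.577, 0.0673, 0.2434]
orientation: [-3.141, 0.0, 1.574]
wrist_force: [-0.3, -0.5, -0.3]
opening: 0.0877
[0.57695769 0.06727877 0.24337579]
241 274 154 189
226 139
-180 0.0939; -165 0.0804; -150 0.0801; -135 0.0493; -120 0.0405; -105 0.0812; -90 0.0812; -30 0.0811; -15 0.0807; 0 0.0809; 15 0.0809; 30 0.0809; 45 0.0806; 60 0.0734; 75 0.0781; 90 0.0803; 105 0.0812; 120 0.0809; 135 0.0809; 150 0.0894; 165 0.1014;
```

View pics/w2a.png

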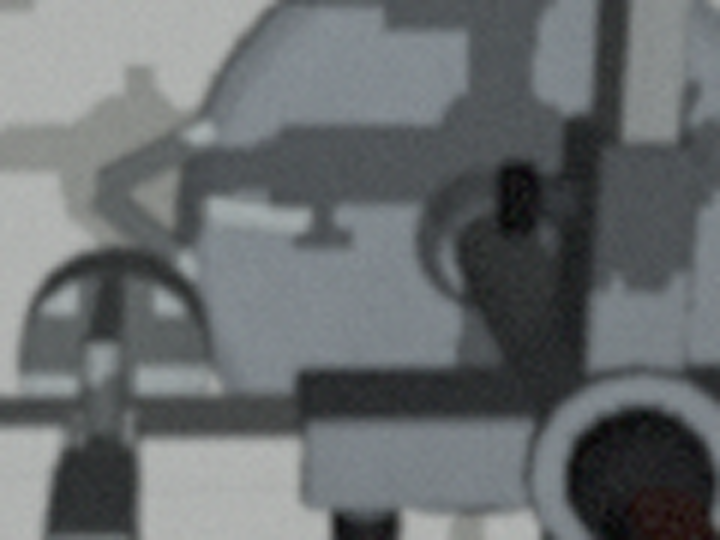

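Run:
```python
from h import *
import pickle;s,p=pickle.load(open('/tmp/w2.pkl','rb'))
T=T_tool(s)@np.array(p['hand_eye'])
def pl(a,b,z):
    n=cv2.undistortPoints(np.array([[[226+(a+.5)/6-.5,139+(b+.5)/6-.5]]]),p['mtx'],np.array(p['dist_coeffs']))[0,0]
    d=T[:3,:3]@[n[0],n[1],1];k=(z-T[2,3])/d[2];return (T[:3,3]+k*d)[:2]
for z in [.010,.0145,.019]:
  for n,a,b in [('tip',103,190),('eA',205,130),('eB',188,262),('shL',207,214),('shR',310,223)]:
    q=pl(a,b,z)-[.656,.032];print(z,n,(q+[.656,.032]).round(4),'deg',np.degrees(np.arctan2(q[1],-q[0])).round(2))
c,u,v=cloud(p,s)
D={(a,b):q for a,b,q in zip(u,v,c)}
for a,b in [(110,190),(150,160),(150,225),(230,214),(290,222),(300,270),(300,150)]: print((a,b),D.get((int(round(226+a/6-.4)),int(round(139+b/6-.4)))))
# refit cross in this view
m=(c[:,2]>.16)&(c[:,2]<.17)&(abs(c[:,0]-.655)<.06)&(abs(c[:,1]-.03)<.06)
d=c[m];print('top z',np.median(d[:,2]))
q=d-[.656,.032,0]
for ax in (0,1):
    o=1-ax
    for b in (-.055,-.045,-.035,.025,.035,.045):
        k=q[(q[:,ax]>b)&(q[:,ax]<b+.01)&(abs(q[:,o])<.014)]
        if len(k)>10: print('xy'[ax],b+.005,k[:,o].min().round(4),k[:,o].max().round(4))
```

```text
0.01 tip [0.5554 0.0426] deg 6.04
0.01 eA [0.5821 0.0588] deg 19.91
0.01 eB [0.5778 0.023 ] deg -6.56
0.01 shL [0.5827 0.0362] deg 3.31
0.01 shR [0.61   0.0339] deg 2.33
0.0145 tip [0.5556 0.0438] deg 6.69
0.0145 eA [0.582  0.0597] deg 20.55
0.0145 eB [0.5778 0.0243] deg -5.6
0.0145 shL [0.5827 0.0374] deg 4.23
0.0145 shR [0.6097 0.0351] deg 3.8
0.019 tip [0.5558 0.0449] deg 7.33
0.019 eA [0.5819 0.0607] deg 21.18
0.019 eB [0.5778 0.0257] deg -4.63
0.019 shL [0.5826 0.0386] deg 5.15
0.019 shR [0.6093 0.0363] deg 5.25
(110, 190) [0.55748613 0.04386918 0.01324924]
(150, 160) [0.56849571 0.05237002 0.01526365]
(150, 225) [0.56843363 0.0344312  0.01413386]
(230, 214) [0.58872076 0.03876469 0.01799003]
(290, 222) [0.60428047 0.03582584 0.01881832]
(300, 270) [0.60794894 0.02186437 0.01554704]
(300, 150) [0.60722011 0.05393779 0.01460929]
top z 0.16502899362237516
x -0.05 -0.0095 0.0086
x -0.04 -0.0095 0.0085
x -0.030000000000000002 -0.0094 0.0085
x 0.030000000000000002 -0.0082 0.0097
x 0.04 -0.0079 0.0099
x 0.049999999999999996 -0.0078 0.0104
y -0.05 -0.0083 0.0024
y -0.04 -0.0084 -0.0025
y -0.030000000000000002 -0.0088 -0.0035
y 0.030000000000000002 -0.0096 0.0087
y 0.04 -0.0098 0.0079
y 0.049999999999999996 -0.0101 0.008
```

```bash
python3 -m crank '-1.5 0.8 0 0 0; -3 1.6 0 0 0; -4.2 2.4 0 0 0; -4.9 2.7 0 -0.13 0; -4.9 2.7 0 -0.13 0; -4.9 2.7 1 -0.13 0; -4.9 2.7 2 -0.13 0; -4.9 2.7 3 -0.13 0; -4.9 2.7 3.4 -0.13 0; -4.9 2.7 3.4 -0.13 0'
python3 - <<'E'
from h import *
s=robot.sense();p=robot.capture('wrist');save(p,'w3');print(s['position'],s['wrist_force'])
E
```

```text
clock: 3.6
position: [0.6566, -0.0808, 0.1403]
orientation: [-3.138, -0.0, 1.589]
wrist_force: [0.8, -0.2, -0.2]
opening: 0.0879
[ 0.6566212  -0.08080793  0.14030976] [ 0.78839263 -0.21990705 -0.17337996]
```

View pics/w3.png

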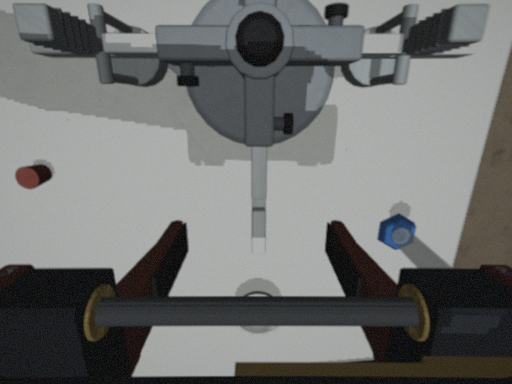

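```bash
python3 -m crank '0 0 0 0 120; 0 0 0 0 200; 0 0 0 0 225; 0 0 0 0 255; 0 0 0 0 255; 0 0 0 0 255; 0 0 0 0 255; 0 0 0 0 255' 8
python3 - <<'E'
from h import *
# arc rows: tool axes at call start. rotate clockwise th; center is at +x tool, r=.113
for th in range(4,41,4):
    t=np.radians(th)
    # pos rel centre in world for branch angle; tool frame: x inward(to post), y=... 
    r=.113
    # tool z down; +roll = clockwise from above. in tool frame (x inward), tcp starts at -r x; rotated by +t about z
    print(th, np.round(np.array([r-r*np.cos(t), -r*np.sin(t)])/.03,3), th/8)
E
```

```text
clock: 4.45
position: [0.658, -0.081, 0.1419]
orientation: [-3.142, -0.0, 1.589]
wrist_force: [-0.2, 0.3, 0.4]
opening: 0.0274
4 [ 0.009 -0.263] 0.5
8 [ 0.037 -0.524] 1.0
12 [ 0.082 -0.783] 1.5
16 [ 0.146 -1.038] 2.0
20 [ 0.227 -1.288] 2.5
24 [ 0.326 -1.532] 3.0
28 [ 0.441 -1.768] 3.5
32 [ 0.572 -1.996] 4.0
36 [ 0.719 -2.214] 4.5
40 [ 0.881 -2.421] 5.0
```

```bash
python3 -m crank '0 0 0 0 255; 0 0 0 0 255; 0 0 0 0 255; 0 0 0 0 255; 0 0 0 0 255'
```

```text
clock: 4.95
position: [0.658, -0.081, 0.142]
orientation: [3.142, 0.0, 1.589]
wrist_force: [1.2, -0.2, -0.4]
opening: 0.0004
```

Run:
```python
from h import *
s=robot.sense();p=robot.capture('wrist');save(p,'w4');print(s['position'],s['wrist_force'],s['opening'])
p=robot.capture('side');cv2.imwrite('pics/s4.png',cv2.resize(p['img'][120:250,220:380,::-1],(720,585),interpolation=2))
```

```text
[ 0.65802885 -0.08098912  0.14196142] [ 1.1829586  -0.18921277 -0.35998629] 0.0004425423225209596
```

View pics/w4.png

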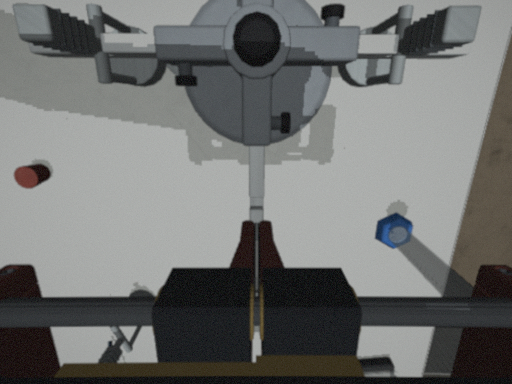

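View pics/s4.png

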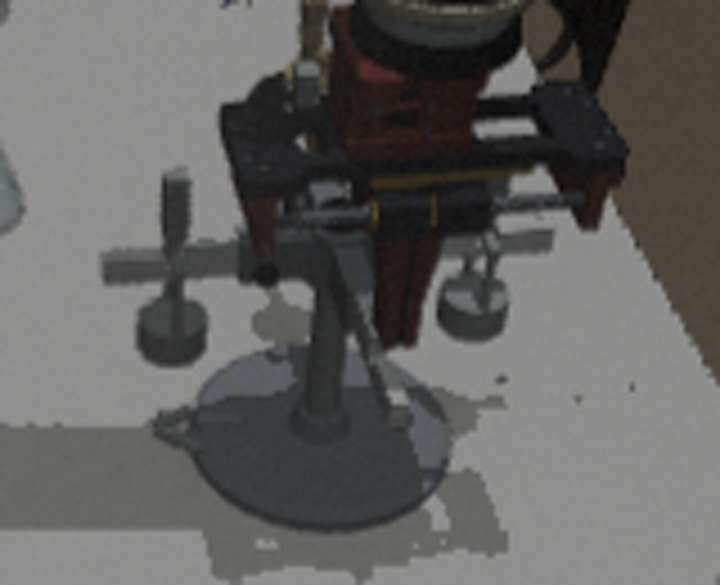

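Run:
```python
from h import *
s=robot.sense();p=robot.capture('side')
def pr(x):
    q=cv2.projectPoints(np.array([x],float),p['rvec'],p['tvec'],p['mtx'],np.array(p['dist_coeffs']))[0].ravel();return ((q-[220,120])*4.5).round()
for x in [(.656,.032,.166),(.656,.032,.016),(.658,-.081,.142),(.658,-.08,.158),(.6585,-.107,.158),(.6575,-.062,.164),(.657,-.026,.166),(.558,.044,.0145)]: print(x,pr(x))
c,u,v=cloud(p)
D={(a,b):q for a,b,q in zip(u,v,c)}
for a,b in [(400,335),(385,335),(398,415),(375,360),(360,310),(345,275),(410,260)]:
    print((a,b),D.get((round(220+a/4.5),round(120+b/4.5))))
```

```text
(0.656, 0.032, 0.166) [340. 223.]
(0.656, 0.032, 0.016) [319. 419.]
(0.658, -0.081, 0.142) [385. 388.]
(0.658, -0.08, 0.158) [388. 364.]
(0.6585, -0.107, 0.158) [402. 399.]
(0.6575, -0.062, 0.164) [380. 332.]
(0.657, -0.026, 0.166) [364. 287.]
(0.558, 0.044, 0.0145) [160. 420.]
(400, 335) [ 0.65892705 -0.0899028   0.1866133 ]
(385, 335) [ 0.65081578 -0.09347244  0.19031851]
(398, 415) [ 0.65656395 -0.10761805  0.14833684]
(375, 360) [ 0.65507317 -0.06419654  0.14714825]
(360, 310) [ 0.6512641  -0.04209309  0.16305688]
(345, 275) [ 0.64973578 -0.01442554  0.16584483]
(410, 260) [ 0.65694775 -0.09394497  0.2348888 ]
```

Run:
```python
from h import *
p=robot.capture('side')
cv2.imwrite('pics/s5.png',cv2.resize(p['img'][175:220,285:330,::-1],(600,600),interpolation=0))
c,u,v=cloud(p)
m=(abs(u-307)<12)&(v>185)&(v<217)
D={(a,b):q for a,b,q in zip(u,v,c)}
for b in range(186,216,2): print(b,[D[(a,b)].round(3).tolist() if (a,b) in D else 0 for a in (304,307,310)])
p=robot.capture('scene');cv2.imwrite('pics/sc5.png',cv2.resize(p['img'][80:230,160:320,::-1],(640,600),interpolation=0))
```

```text
186 [[0.647, -0.082, 0.205], [0.65, -0.095, 0.214], [0.658, -0.093, 0.212]]
188 [0, [0.651, -0.094, 0.208], [0.659, -0.091, 0.205]]
190 [[0.648, -0.085, 0.195], [0.652, -0.094, 0.202], [0.659, -0.092, 0.2]]
192 [[0.648, -0.086, 0.19], [0.652, -0.095, 0.197], [0.659, -0.095, 0.196]]
194 [[0.648, -0.089, 0.187], [0.653, -0.092, 0.189], [0.66, -0.094, 0.19]]
196 [[0.657, -0.062, 0.157], [0.653, -0.095, 0.185], [0.661, -0.092, 0.182]]
198 [[0.657, -0.062, 0.152], [0.722, 0.11, -0.001], [0.731, 0.108, 0.0]]
200 [[0.654, -0.075, 0.157], [0.66, -0.078, 0.159], [0.729, 0.1, -0.001]]
202 [[0.652, -0.082, 0.157], [0.659, -0.084, 0.157], [0.727, 0.093, -0.002]]
204 [0, [0.658, -0.09, 0.157], [0.719, 0.066, 0.014]]
206 [[0.652, -0.087, 0.149], [0.656, -0.095, 0.156], [0.716, 0.056, 0.016]]
208 [[0.652, -0.09, 0.145], [0.655, -0.102, 0.156], [0.661, -0.104, 0.157]]
210 [[0.695, 0.04, 0.017], [0.654, -0.106, 0.153], [0.66, -0.109, 0.155]]
212 [[0.694, 0.034, 0.014], [0.654, -0.107, 0.148], [0.661, -0.108, 0.148]]
214 [[0.691, 0.023, 0.017], [0.655, -0.108, 0.143], [0.708, 0.024, 0.015]]
```

View pics/s5.png

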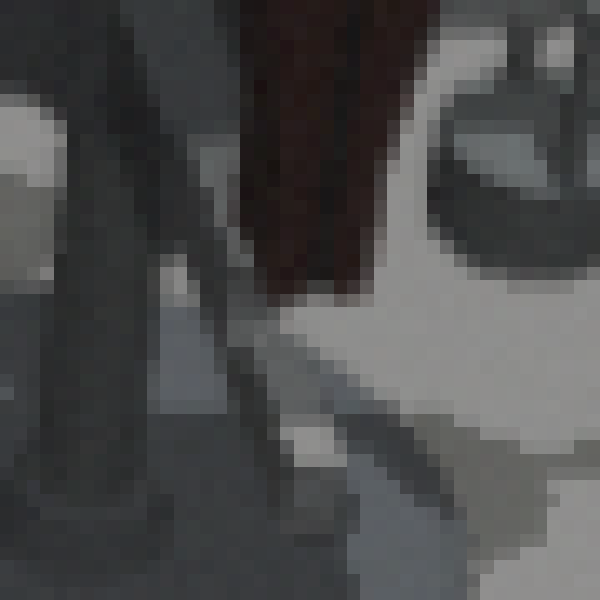

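View pics/sc5.png

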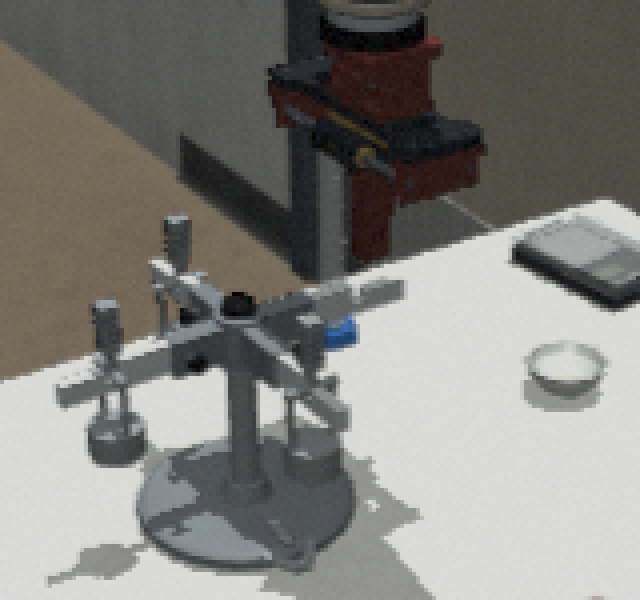

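Run:
```python
from h import *
for n in ['side','scene']:
    p=robot.capture(n)
    c,u,v=cloud(p)
    m=(abs(c[:,0]-.658)<.12)&(abs(c[:,1]+.081)<.07)&(c[:,2]>.17)&(c[:,2]<.45)
    d=c[m]
    for z in np.arange(.175,.4,.01):
        k=d[(d[:,2]>=z)&(d[:,2]<z+.01)]
        if len(k): print(n,round(z,3),len(k),'x',k[:,0].min().round(3),k[:,0].max().round(3),'y',k[:,1].min().round(3),k[:,1].max().round(3))
```

```text
side 0.175 14 x 0.648 0.665 y -0.095 -0.08
side 0.185 35 x 0.647 0.667 y -0.096 -0.075
side 0.195 42 x 0.647 0.666 y -0.097 -0.072
side 0.205 39 x 0.646 0.666 y -0.096 -0.072
side 0.215 42 x 0.645 0.668 y -0.095 -0.076
side 0.225 51 x 0.644 0.669 y -0.096 -0.075
side 0.235 51 x 0.643 0.67 y -0.096 -0.082
side 0.245 17 x 0.643 0.672 y -0.096 -0.091
side 0.255 41 x 0.576 0.736 y -0.117 -0.061
side 0.265 216 x 0.576 0.737 y -0.118 -0.068
side 0.275 403 x 0.57 0.737 y -0.118 -0.054
side 0.285 236 x 0.568 0.744 y -0.118 -0.064
side 0.295 1021 x 0.567 0.745 y -0.118 -0.048
side 0.305 168 x 0.615 0.673 y -0.107 -0.061
side 0.315 127 x 0.615 0.674 y -0.105 -0.068
side 0.325 123 x 0.616 0.673 y -0.106 -0.063
side 0.335 89 x 0.616 0.671 y -0.117 -0.059
side 0.345 214 x 0.616 0.69 y -0.121 -0.05
side 0.355 259 x 0.619 0.693 y -0.121 -0.064
side 0.365 95 x 0.625 0.681 y -0.117 -0.08
side 0.375 171 x 0.615 0.693 y -0.125 -0.069
side 0.385 191 x 0.616 0.692 y -0.124 -0.079
side 0.395 246 x 0.615 0.693 y -0.124 -0.066
scene 0.175 16 x 0.645 0.668 y -0.089 -0.068
scene 0.185 31 x 0.645 0.669 y -0.09
[... 255 characters left out ...]
0.659 y -0.08 -0.068
scene 0.255 78 x 0.572 0.735 y -0.114 -0.047
scene 0.265 176 x 0.571 0.734 y -0.115 -0.046
scene 0.275 190 x 0.568 0.743 y -0.114 -0.045
scene 0.285 140 x 0.564 0.741 y -0.116 -0.044
scene 0.295 389 x 0.565 0.746 y -0.113 -0.045
scene 0.305 88 x 0.612 0.671 y -0.103 -0.055
scene 0.315 85 x 0.612 0.671 y -0.1 -0.055
scene 0.325 73 x 0.61 0.669 y -0.101 -0.054
scene 0.335 80 x 0.611 0.669 y -0.112 -0.047
scene 0.345 123 x 0.612 0.664 y -0.112 -0.042
scene 0.355 124 x 0.616 0.685 y -0.116 -0.042
scene 0.365 59 x 0.618 0.665 y -0.098 -0.047
scene 0.375 110 x 0.611 0.676 y -0.115 -0.038
scene 0.385 105 x 0.612 0.674 y -0.111 -0.04
scene 0.395 119 x 0.613 0.677 y -0.113 -0.038
```

Run:
```python
from h import *
p=robot.capture('side'); p['range_z']=np.load('/tmp/side.npz')['z']
c,u,v=cloud(p)
d=c[(abs(c[:,0]-.625)<.075)&(abs(c[:,1])<.02)&(c[:,2]>.17)&(c[:,2]<.3)]
for z in np.arange(.17,.3,.01):
    k=d[(d[:,2]>=z)&(d[:,2]<z+.01)]
    if len(k): print(round(z,3),len(k),k.min(0).round(3),k.max(0).round(3))
print(robot.sense()['position'])
```

```text
0.17 16 [0.645 0.011 0.17 ] [0.658 0.02  0.178]
0.18 1 [0.656 0.019 0.18 ] [0.656 0.019 0.18 ]
0.2 1 [0.561 0.02  0.202] [0.561 0.02  0.202]
0.22 35 [ 0.571 -0.015  0.221] [0.677 0.01  0.23 ]
0.23 40 [ 0.571 -0.015  0.23 ] [0.677 0.009 0.24 ]
0.24 40 [ 0.57  -0.014  0.24 ] [0.677 0.005 0.25 ]
0.25 44 [ 0.569 -0.015  0.25 ] [0.677 0.009 0.26 ]
0.26 49 [ 0.568 -0.014  0.261] [0.679 0.004 0.269]
0.27 61 [ 0.567 -0.015  0.27 ] [0.68  0.007 0.28 ]
0.28 59 [ 0.565 -0.015  0.28 ] [0.681 0.009 0.29 ]
0.29 27 [ 0.556 -0.015  0.29 ] [0.682 0.003 0.299]
[ 0.65799907 -0.08101115  0.1419249 ]
```

```bash
python3 -m crank '0 0 0 0 60; 0 0 0 0 60; 0 0 0 0 60; 0 0 0 0 60; 0 0 0 0 60; 0 0 0 0 60'; python3 -m crank '0 0 0.3 0 60; 0 0 0.6 0 60; 0 0 0.9 0 60;0 0 1.17 0 60; 0 0 1.17 0 60;0 0 1.17 0 60'
python3 - <<'E'
from h import *
p=robot.capture('side');cv2.imwrite('pics/s6.png',cv2.resize(p['img'][140:230,260:360,::-1],(660,594),interpolation=0))
c,u,v=cloud(p)
d=c[(abs(c[:,0]-.658)<.045)&(abs(c[:,1]+.085)<.015)&(c[:,2]>.13)&(c[:,2]<.2)]
for z in np.arange(.13,.2,.006):
    k=d[(d[:,2]>=z)&(d[:,2]<z+.006)]
    if len(k): print(round(z,3),len(k),k.min(0).round(3),k.max(0).round(3))
E
```

```text
clock: 5.95
position: [0.658, -0.081, 0.1419]
orientation: [-3.142, -0.0, 1.589]
wrist_force: [0.4, -0.1, 0.1]
opening: 0.045
clock: 6.55
position: [0.6579, -0.081, 0.1065]
orientation: [-3.141, -0.0, 1.589]
wrist_force: [0.7, 0.2, 0.4]
opening: 0.0673
0.136 1 [ 0.652 -0.081  0.14 ] [ 0.652 -0.081  0.14 ]
0.142 20 [ 0.616 -0.097  0.142] [ 0.698 -0.071  0.148]
0.148 35 [ 0.614 -0.098  0.148] [ 0.698 -0.075  0.154]
0.154 64 [ 0.614 -0.1    0.154] [ 0.7   -0.072  0.159]
0.16 23 [ 0.615 -0.095  0.161] [ 0.699 -0.078  0.166]
0.166 24 [ 0.614 -0.097  0.166] [ 0.698 -0.073  0.172]
0.172 26 [ 0.613 -0.097  0.172] [ 0.699 -0.07   0.178]
0.178 25 [ 0.613 -0.095  0.178] [ 0.7   -0.077  0.184]
0.184 24 [ 0.614 -0.096  0.184] [ 0.702 -0.074  0.19 ]
0.19 27 [ 0.614 -0.097  0.19 ] [ 0.7   -0.073  0.196]
0.196 22 [ 0.614 -0.095  0.196] [ 0.703 -0.077  0.2  ]
```

View pics/s6.png

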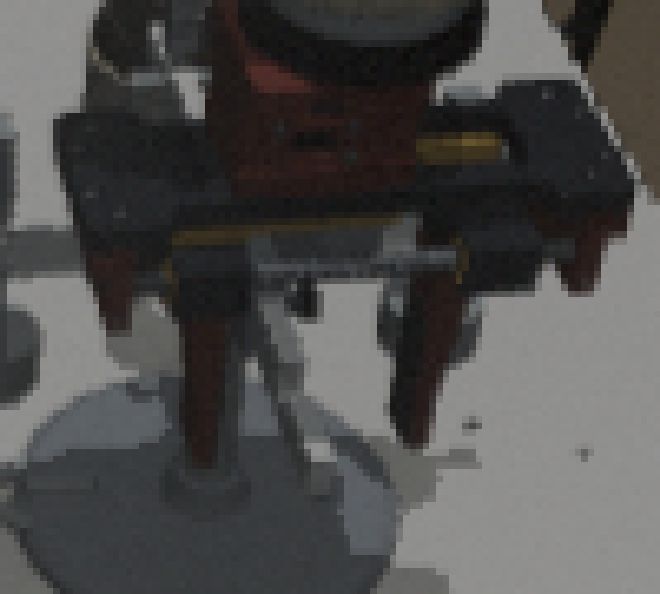

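```bash
python3 -m crank '0.1 0 0 0 200; 0.1 0 0 0 220; 0.1 0 0 0 240; 0.1 0 0 0 255; 0.1 0 0 0 255; 0.1 0 0 0 255; 0.1 0 0 0 255; 0.1 0 0 0 255; 0.1 0 0 0 255; 0.1 0 0 0 255' 10;  python3 -m crank '0 0 0 0 255; 0 0 0 0 255'
```

```text
clock: 7.6
position: [0.6579, -0.078, 0.1068]
orientation: [-3.142, 0.0, 1.589]
wrist_force: [-0.8, -0.3, -0.6]
opening: 0.0098
clock: 7.8
position: [0.6579, -0.0781, 0.1068]
orientation: [-3.142, 0.0, 1.589]
wrist_force: [-0.3, -0.3, -0.2]
opening: 0.01
```

```bash
python3 -c "
import numpy as np
for th in list(range(4,41,4)): t=np.radians(th);print(th/8,np.round(np.array([1-np.cos(t),-np.sin(t)])*.110/.03,3))"
python3 -m crank '0.002 -0.13 0 0.25 255; 0.02 -0.38 0 0.75 255; 0.06 -0.64 0 1.25 255; 0.11 -0.89 0 1.75 255; 0.18 -1.13 0 2.25 255; 0.27 -1.37 0 2.75 255; 0.37 -1.61 0 3.25 255; 0.49 -1.83 0 3.75 255; 0.56 -1.94 0 4 255; 0.56 -1.94 0 4 255'
```

```text
0.5 [ 0.009 -0.256]
1.0 [ 0.036 -0.51 ]
1.5 [ 0.08  -0.762]
2.0 [ 0.142 -1.011]
2.5 [ 0.221 -1.254]
3.0 [ 0.317 -1.491]
3.5 [ 0.429 -1.721]
4.0 [ 0.557 -1.943]
4.5 [ 0.7   -2.155]
5.0 [ 0.858 -2.357]
clock: 8.8
position: [0.5992, -0.0623, 0.107]
orientation: [3.141, 0.0, 1.03]
wrist_force: [-0.6, -1.5, -0.0]
opening: 0.0098
```

```bash
python3 -m crank '0.002 -0.13 0 0.25 255; 0.02 -0.38 0 0.75 255; 0.06 -0.64 0 1.25 255; 0.11 -0.89 0 1.75 255; 0.18 -1.13 0 2.25 255; 0.27 -1.37 0 2.75 255; 0.37 -1.61 0 3.25 255; 0.49 -1.83 0 3.75 255; 0.56 -1.94 0 4 255; 0.56 -1.94 0 4 255'
python3 -m crank '0.002 -0.13 0 0.25 255; 0.02 -0.38 0 0.75 255; 0.06 -0.64 0 1.25 255; 0.11 -0.89 0 1.75 255; 0.18 -1.13 0 2.25 255; 0.27 -1.37 0 2.75 255; 0.37 -1.61 0 3.25 255; 0.49 -1.83 0 3.75 255; 0.56 -1.94 0 4 255; 0.56 -1.94 0 4 255'
python3 - <<'E'
from h import *
s=robot.sense();q=s['position'][:2]-[.656,.032];print(np.hypot(*q),np.degrees(np.arctan2(q[1],-q[0])),s['joints'])
for n in ['scene','side']:
    p=robot.capture(n);cv2.imwrite('pics/%s7.png'%n,p['img'][:,:,::-1])
    a=[(200,140,90),(235,165,90)][n=='side'];x,y,w=a
    cv2.imwrite('pics/%s7z.png'%n,cv2.resize(p['img'][y:y+80,x:x+100,::-1],(750,600),interpolation=2))
E
```

```text
clock: 9.8
position: [0.5577, -0.0177, 0.1068]
orientation: [-3.141, 0.001, 0.473]
wrist_force: [-2.1, -0.0, -0.0]
opening: 0.0098
clock: 10.8
position: [0.5462, 0.042, 0.1066]
orientation: [-3.142, 0.001, -0.085]
wrist_force: [-2.5, 0.5, 1.1]
opening: 0.0097
0.11029319353639323 5.207275970520355 [-0.43925966  0.37275309  0.3499665   1.88901448 -0.15947084  0.90815122
 -1.66827531]
```

View pics/scene7z.png

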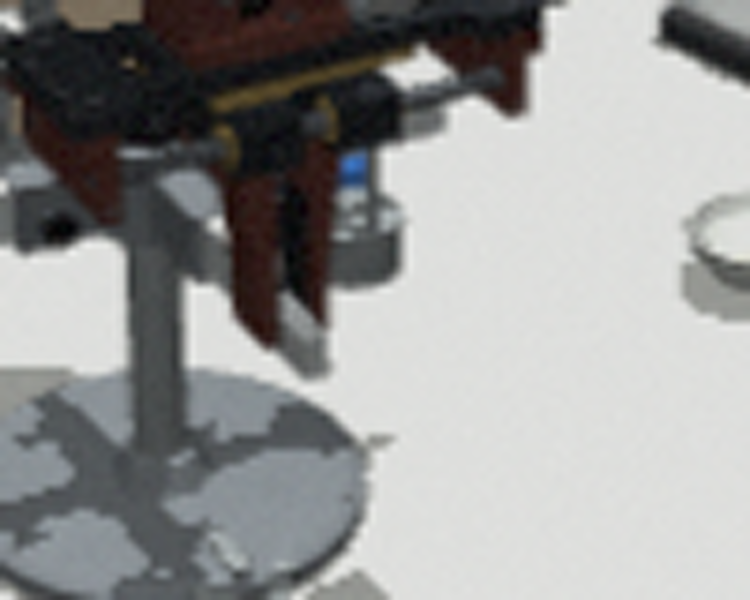

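View pics/side7z.png

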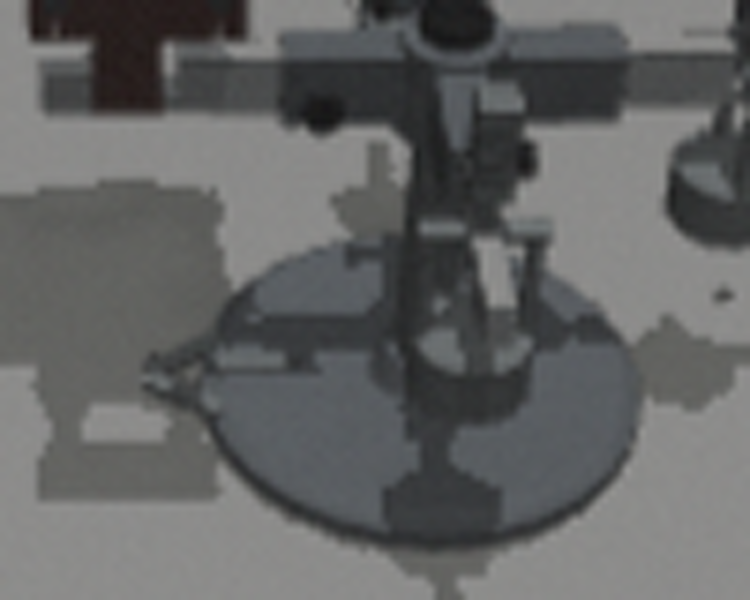

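Run:
```python
from h import *
p=robot.capture('side');q=robot.capture('scene')
cv2.imwrite('pics/scene8.png',cv2.resize(q['img'][195:235,190:250,::-1],(780,520),interpolation=2))
cv2.imwrite('pics/side8.png',cv2.resize(p['img'][200:230,245:290,::-1],(780,520),interpolation=2))
def ray(p,u,v,z):
    n=cv2.undistortPoints(np.array([[[u,v]]],float),p['mtx'],np.array(p['dist_coeffs']))[0,0]
    R=cv2.Rodrigues(np.array(p['rvec']))[0];C=-R.T@np.ravel(p['tvec']);d=R.T@[n[0],n[1],1]
    return (C+d*(z-C[2])/d[2])[:2]
# disc circle fit from clouds
for n,pp in (('side',p),('scene',q)):
    c,u,v=cloud(pp)
    m=(c[:,2]>.011)&(c[:,2]<.021)&(np.hypot(c[:,0]-.656,c[:,1]-.032)<.085)
    e=c[m][:,:2]
    print(n,[ (a,(lambda k: round(float(np.hypot(*(e[k]-[.656,.032]).T).max()),4) if k.sum()>3 else 0)(abs((np.degrees(np.arctan2(e[:,1]-.032,e[:,0]-.656))-a+180)%360-180)<8)) for a in range(-180,180,20)])
for n,a,b in [('tip',148,372),('shL',215,357),('shR',318,360),('eA',215,335),('eB',205,395)]:
    w=ray(p,235+a/7.5-.43,165+b/7.5-.43,.0145);d=w-[.656,.032];print(n,w.round(4),np.degrees(np.arctan2(d[1],-d[0])).round(1))
```

```text
side [(-180, 0.0848), (-160, 0.0831), (-140, 0.0848), (-120, 0.084), (-100, 0.0842), (-80, 0.0847), (-60, 0.0833), (-40, 0.081), (-20, 0.0798), (0, 0.0791), (20, 0.0786), (40, 0.0758), (60, 0), (80, 0.0765), (100, 0.0791), (120, 0.0787), (140, 0.0804), (160, 0.0842)]
scene [(-180, 0.0847), (-160, 0.0838), (-140, 0.0821), (-120, 0.0807), (-100, 0.0763), (-80, 0.0786), (-60, 0.0755), (-40, 0.0755), (-20, 0.0744), (0, 0.0733), (20, 0.0765), (40, 0.078), (60, 0.0782), (80, 0.081), (100, 0.0839), (120, 0.0844), (140, 0.0838), (160, 0.0843)]
tip [0.5543 0.0408] 5.0
shL [0.5801 0.0462] 10.6
shR [0.618  0.0403] 12.3
eA [0.5818 0.0582] 19.5
eB [0.5735 0.0263] -4.0
```

View pics/scene8.png

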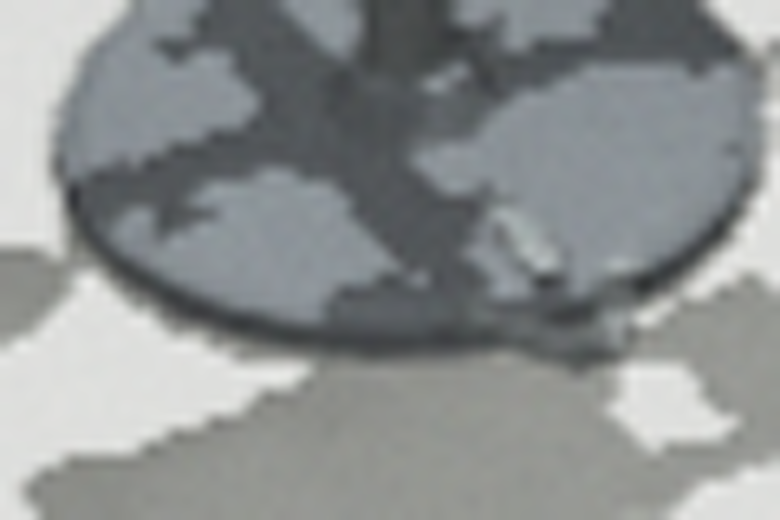

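View pics/side8.png

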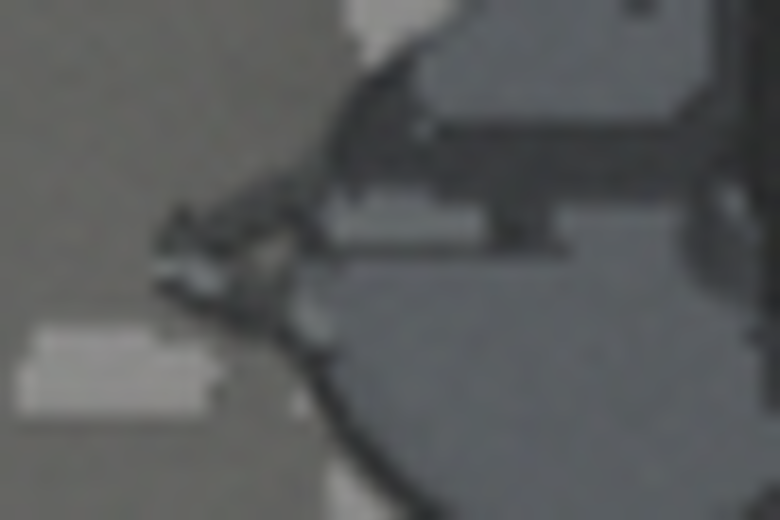

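Run:
```python
from h import *
p=robot.capture('side');q=robot.capture('scene')
def ray(p,u,v,z):
    n=cv2.undistortPoints(np.array([[[u,v]]],float),p['mtx'],np.array(p['dist_coeffs']))[0,0]
    R=cv2.Rodrigues(np.array(p['rvec']))[0];C=-R.T@np.ravel(p['tvec']);d=R.T@[n[0],n[1],1]
    return (C+d*(z-C[2])/d[2])[:2]
f=780/45
L=lambda a,b,z: ray(p,245+a/f-.47,200+b/f-.47,z)
for z in(.016,.019):
    a,b=L(330,248,z),L(480,248,z); print(a.round(4),b.round(4),np.degrees(np.arctan2(a[1]-b[1],b[0]-a[0])))
    a,b=L(330,195,z),L(480,200,z); print('top',a.round(4),b.round(4))
f=13
S=lambda a,b,z: ray(q,190+a/f-.46,195+b/f-.46,z)
a,b=S(545,270,.019),S(500,210,.019);print('scene',a.round(4),b.round(4),np.degrees(np.arctan2(a[1]-b[1],b[0]-a[0])))
for x,y in [(605,355),(630,270),(495,325)]: print(S(x,y,.0145).round(4))
for x,y in [(.656,.032)]:
    for r in (.05,.075,.098):
        for dg in (5,7,9):
            t=np.radians(dg);X=[x-r*np.cos(t),y+r*np.sin(t),.0175 if r<.08 else .0145]
            k=[cv2.projectPoints(np.array([X]),pp['rvec'],pp['tvec'],pp['mtx'],np.array(pp['dist_coeffs']))[0].ravel() for pp in (p,q)]
            print(r,dg,((k[0]-[245,200])*780/45+8).round(),((k[1]-[190,195])*13+6).round())
```

```text
[0.5798 0.0377] [0.6037 0.035 ] 6.386029266246513
top [0.5816 0.0501] [0.6055 0.0463]
[0.5792 0.0345] [0.603  0.0319] 6.386029266246196
top [0.581  0.0469] [0.6048 0.0431]
scene [0.576  0.0444] [0.6008 0.0411] 7.514956955166928
[0.5477 0.0465]
[0.5711 0.0256]
[0.57   0.0609]
0.05 5 [495. 234.] [506. 197.]
0.05 7 [494. 227.] [499. 199.]
0.05 9 [494. 219.] [492. 201.]
0.075 5 [339. 237.] [555. 255.]
0.075 7 [338. 226.] [545. 258.]
0.075 9 [338. 215.] [534. 261.]
0.098 5 [195. 253.] [602. 321.]
0.098 7 [194. 238.] [588. 325.]
0.098 9 [195. 224.] [574. 329.]
```

```bash
python3 -m crank '0.001 -0.06 0 0.12 255; 0.002 -0.115 0 0.225 255; 0.002 -0.115 0 0.225 255; 0.002 -0.115 0 0.225 255'
python3 -m crank '0 0 0 0 200; 0 0 0 0 120; 0 0 0 0 120; 0 0 0 0 120; 0 0 0 0 120;0 0 -1 0 120; 0 0 -2 0 0; 0 0 -3 0 0; 0 0 -4 0 0;0 0 -4 0 0'
python3 - <<'E'
from h import *
import pickle
s=robot.sense();p=robot.capture('wrist');pickle.dump((s,p),open('/tmp/w9.pkl','wb'));print(s['position'],s['orientation'])
cv2.imwrite('pics/w9.png',cv2.resize(p['img'][:,:,::-1],(800,600)))
E
```

```text
clock: 11.5
position: [0.5465, 0.045, 0.1066]
orientation: [3.141, 0.001, -0.118]
wrist_force: [-5.8, 0.1, 1.3]
opening: 0.01
clock: 12.5
position: [0.5495, 0.045, 0.231]
orientation: [-3.139, -0.007, -0.118]
wrist_force: [0.2, -0.0, 0.5]
opening: 0.0751
[0.54949928 0.04498661 0.23101744] [-3.13911958 -0.00674026 -0.1184519 ]
```

View pics/w9.png

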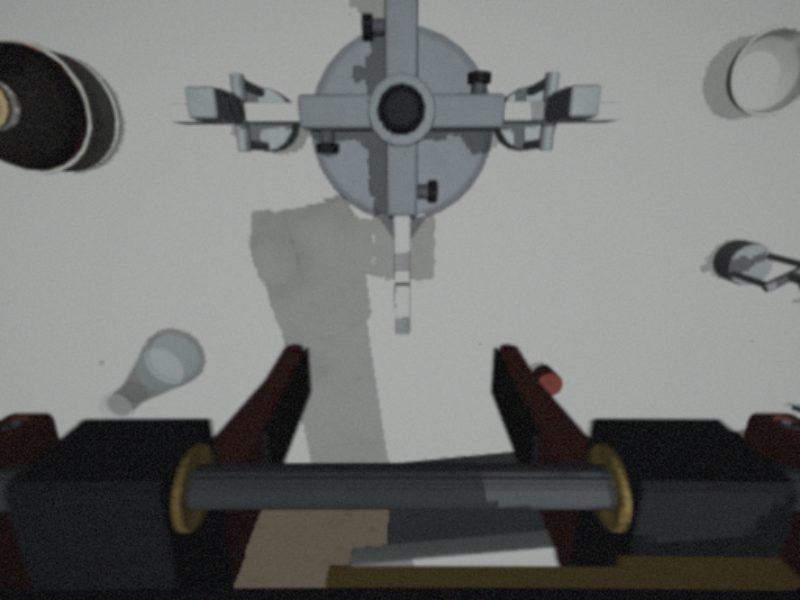

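Run:
```python
from h import *
import pickle;s,p=pickle.load(open('/tmp/w9.pkl','rb'))
c,u,v=cloud(p,s)
im=p['img'][115:220,210:310];cv2.imwrite('pics/w9z.png',cv2.resize(im[:,:,::-1],(570,600),interpolation=2))
# disc circle lsq on outer boundary
from scipy.optimize import least_squares
m=(c[:,2]>.010)&(c[:,2]<.022)&(np.hypot(c[:,0]-.656,c[:,1]-.032)<.095);e=c[m][:,:2]
def bd(o):
    a=np.degrees(np.arctan2(e[:,1]-o[1],e[:,0]-o[0]));r=np.hypot(*(e-o).T);out=[]
    for k in range(-180,180,6):
        w=(a>=k)&(a<k+6)
        if w.sum()>5 and abs((k+3+180+7+180)%360-180)>35:
            i=np.argmax(np.where(w,r,0)); 
            if r[i]>.078: out.append(e[i])
    return np.array(out)
B=bd(np.array([.656,.032]));f=least_squares(lambda a:np.hypot(B[:,0]-a[0],B[:,1]-a[1])-a[2],[.656,.032,.082],loss='soft_l1',f_scale=.0005);print('disc',f.x,len(B))
t=np.radians(180-7);d=np.array([np.cos(t),np.sin(t)]);n=np.array([-d[1],d[0]])
q=c[:,:2]-[.656,.032];r=q@d;l=q@n
for b in np.arange(.06,.15,.0025):
    k=(r>=b)&(r<b+.0025)&(abs(l)<.012)&(c[:,2]>.135)&(c[:,2]<.18)
    if k.sum()>4:
        zz=np.percentile(c[k,2],75);kk=k&(c[:,2]>zz-.004)
        print(round(b*1000+1.2,1),k.sum(),'z',np.round(zz*1000,1),'l',np.round(l[kk].min()*1000,1),np.round(l[kk].max()*1000,1))
# cross arms
q3=np.c_[r,l]
for lo,hi in((.02,.055),(-.055,-.02)):
    for nm,A,Bx in(('along',r,l),('across',l,r)):
        k=(A>lo)&(A<hi)&(abs(Bx)<.012)&(c[:,2]>.162)&(c[:,2]<.169)
        for g in (lo+.005,hi-.005):
            kk=k&(abs(A-g)<.004)
            if kk.sum()>5: print(nm,g,(np.array([Bx[kk].min(),Bx[kk].max(),(Bx[kk].min()+Bx[kk].max())/2])*1000).round(1))
```

```text
disc [0.65567942 0.03147413 0.08108934] 37
61.2 23 z 163.3 l -3.9 5.6
63.7 32 z 163.2 l -3.9 5.6
66.2 31 z 163.1 l -3.9 5.6
68.7 23 z 162.7 l -3.9 5.7
71.2 33 z 163.0 l -3.9 5.7
73.7 27 z 163.3 l -3.9 5.7
76.2 28 z 162.9 l -3.9 5.7
78.7 28 z 163.2 l -3.9 5.8
81.2 27 z 163.1 l -3.9 5.8
83.7 31 z 163.3 l -3.9 5.8
86.2 24 z 163.2 l -3.9 5.8
88.7 31 z 163.1 l -3.9 5.9
91.2 22 z 162.9 l -3.9 5.9
93.7 9 z 162.5 l -2.9 4.9
96.2 7 z 148.9 l -1.0 5.1
98.7 20 z 148.8 l -3.1 5.2
101.2 18 z 149.0 l -3.1 5.2
103.7 40 z 153.8 l -3.0 5.2
106.2 26 z 156.8 l -3.0 6.2
108.7 24 z 157.2 l -3.0 6.2
111.2 23 z 156.8 l -3.0 6.2
113.7 22 z 157.3 l -3.0 6.2
116.2 23 z 157.0 l -3.0 6.3
118.7 24 z 156.7 l -3.0 6.3
121.2 23 z 156.8 l -3.0 6.3
123.7 21 z 157.1 l -3.0 6.4
126.2 22 z 156.9 l -3.0 6.4
128.7 25 z 156.8 l -3.0 6.4
131.2 22 z 156.8 l -3.0 6.4
133.7 20 z 157.2 l -3.0 6.4
136.2 27 z 156.9 l -3.0 6.5
along 0.025 [-8.4  8.8  0.2]
along 0.05 [-7.6  9.2  0.8]
across 0.025 [-9.3  9.4  0. ]
across 0.05 [-9.3  7.9 -0.7]
along -0.05 [-8.8  8.6 -0.1]
along -0.025 [-8.1  9.   0.4]
across -0.05 [-8.1  9.1  0.5]
across -0.025 [-8.2  9.7  0.7]
```

View pics/w9z.png

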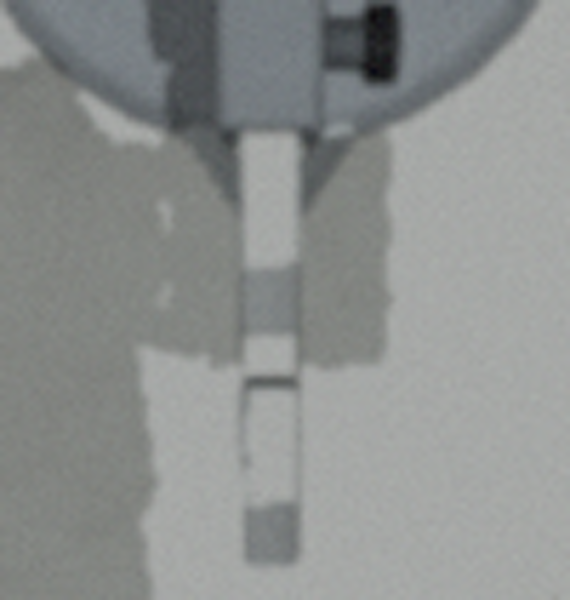

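```bash
python3 -m crank '-0.4 1.4 0 0 0; -0.9 2.9 0 0 0; -1.4 4.4 0 0 0; -1.9 5.9 0 0 0; -2.4 7.4 0 0 0; -2.9 8.9 0 0 0; -3.4 10.4 0 0 0; -3.67 11.5 0 0 0; -3.67 11.5 0 0 0;-3.67 11.5 0 0 0'
python3 - <<'E'
from h import *
import pickle
s=robot.sense();p=robot.capture('wrist');pickle.dump((s,p),open('/tmp/w10.pkl','wb'));print(s['position'],s['orientation'])
m=robot.masks_of('mass',p);print([(x['conf'],x['position']) for x in m])
ys,xs=np.nonzero(m[0]['pixels']);a,b=xs.min()-10,ys.min()-10;w=max(np.ptp(xs),np.ptp(ys))+20;print(a,b,w)
b=max(b,0)
cv2.imwrite('pics/w10z.png',cv2.resize(p['img'][b:b+w,a:a+w,::-1],(600,600),interpolation=2))
c,u,v=cloud(p,s)
k=(c[:,2]>.112)&(np.hypot(c[:,0]-.495,c[:,1]+.283)<.03);print('stem',k.sum(),c[k].min(0),c[k].max(0),cv2.minAreaRect(c[k][:,:2].astype(np.float32)*1000))
k=(c[:,2]>.060)&(c[:,2]<.073)&(np.hypot(c[:,0]-.495,c[:,1]+.283)<.03);print('bar',k.sum(),cv2.minAreaRect(c[k][:,:2].astype(np.float32)*1000))
k=(c[:,2]>.02)&(c[:,2]<.027)&(np.hypot(c[:,0]-.495,c[:,1]+.283)<.03);print('disc',cv2.minEnclosingCircle(c[k][:,:2].astype(np.float32)*1000),np.median(c[k],0))
E
```

```text
clock: 13.55
position: [0.3965, -0.2845, 0.2259]
orientation: [-3.141, 0.001, -0.12]
wrist_force: [0.6, 0.6, -0.4]
opening: 0.0881
[ 0.39650529 -0.28454869  0.22591791] [-3.14111687e+00  1.38761338e-03 -1.19744188e-01]
[(0.36, [128.7, 173.5])]
106 157 42
stem 208 [ 0.48747079 -0.28889083  0.11211912] [ 0.50433424 -0.27198417  0.1208697 ] ((495.607421875, -280.0599365234375), (14.812984466552734, 14.052339553833008), 20.881555557250977)
bar 156 ((495.8891296386719, -280.4194641113281), (8.77877140045166, 42.19994354248047), 23.29640769958496)
disc ((495.95281982421875, -280.5358581542969), 20.557527542114258) [ 0.48932599 -0.28402285  0.02293328]
```

View pics/w10z.png

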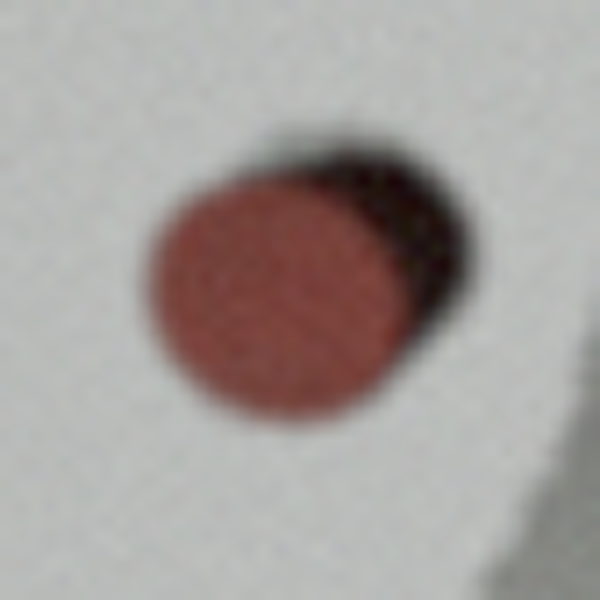

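```bash
python3 -m crank '1.5 -0.25 0 -0.9 0; 2.9 -0.48 0 -1.8 0; 3.27 -0.54 0 -2.8 0; 3.27 -0.54 1 -3.67 0; 3.27 -0.54 2.2 -3.67 0; 3.27 -0.54 3.2 -3.67 0; 3.27 -0.54 3.4 -3.67 0; 3.27 -0.54 3.4 -3.67 0; 3.27 -0.54 3.4 -3.67 0'
python3 - <<'E'
from h import *
s=robot.sense();print(s['position'],s['orientation'])
for n,(x,y,w,h) in dict(side=(195,240,110,100),wrist=(0,0,512,384)).items():
    p=robot.capture(n);cv2.imwrite('pics/%s11.png'%n,cv2.resize(p['img'][y:y+h,x:x+w,::-1],(660,600) if n=='side' else (512,384),interpolation=2))
E
```

```text
clock: 14.55
position: [0.4975, -0.28, 0.1261]
orientation: [3.14, -0.001, 0.395]
wrist_force: [0.6, -0.1, 0.1]
opening: 0.0879
[ 0.49753198 -0.27998131  0.12613259] [ 3.14046611e+00 -1.23491302e-03  3.95344740e-01]
```

View pics/side11.png

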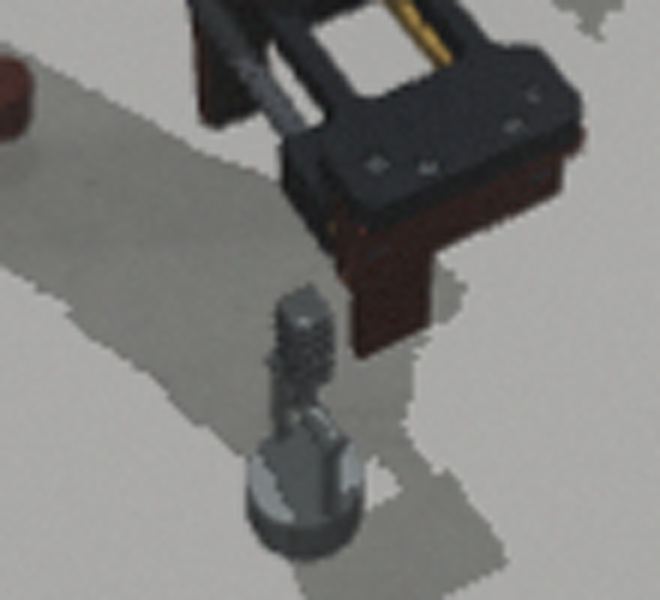

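View pics/wrist11.png

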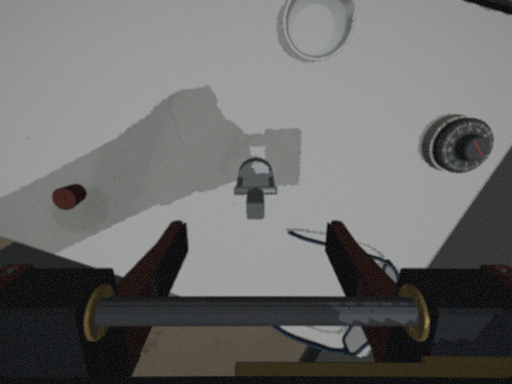

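```bash
python3 -m crank '-0.05 0 0.7 0 0; -0.05 0 1.4 0 0; -0.05 0 2.1 0 0; -0.05 0 2.6 0 80; -0.05 0 2.6 0 160;-0.05 0 2.6 0 200; -0.05 0 2.6 0 220; -0.05 0 2.6 0 255; -0.05 0 2.6 0 255; -0.05 0 2.6 0 255' 20
python3 -m crank '0 0 0 0 255; 0 0 0 0 255; 0 0 0 0 255'
python3 - <<'E'
from h import *
p=robot.capture('side');x,y,w,h=195,240,110,100
cv2.imwrite('pics/s12.png',cv2.resize(p['img'][y:y+h,x:x+w,::-1],(660,600),interpolation=2))
E
```

```text
clock: 15.65
position: [0.4953, -0.2808, 0.0473]
orientation: [3.141, -0.001, 0.395]
wrist_force: [0.1, -0.8, -0.5]
opening: 0.0351
clock: 15.95
position: [0.495, -0.2806, 0.0468]
orientation: [-3.141, 0.0, 0.394]
wrist_force: [-0.9, 0.6, 2.1]
opening: 0.0138
```

View pics/s12.png

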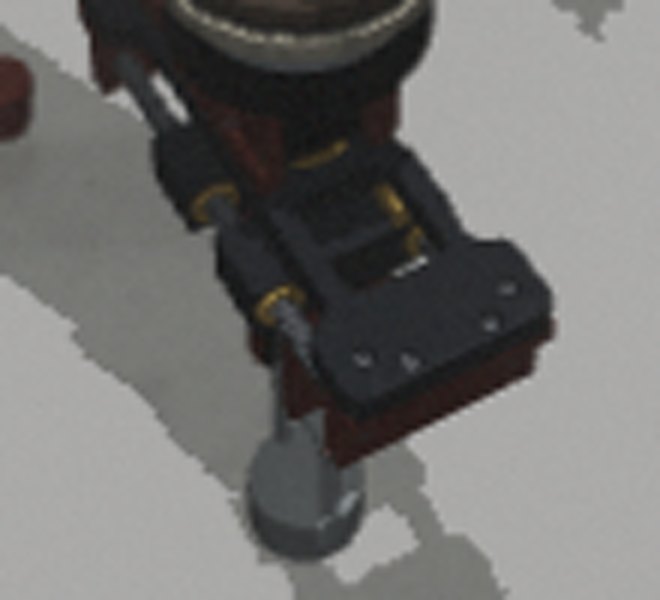

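```bash
python3 -m crank '0 0 -0.5 0 255; 0 0 -1.5 0 255; 0 0 -2.5 0 255; 0 0 -3.47 0 255; 0.45 -1.25 -3.47 0.45 255; 0.9 -2.6 -3.47 0.9 255; 1.4 -3.9 -3.47 1.35 255; 1.85 -5.25 -3.47 1.8 255; 2.3 -6.55 -3.47 2.25 255; 2.75 -7.85 -3.47 2.7 255'
python3 - <<'E'
from h import *
s=robot.sense();print(s['position'],s['orientation'],s['wrist_force'])
w=np.radians(6.4)
E
```

```text
clock: 17.0
position: [0.4804, -0.0301, 0.1519]
orientation: [-3.141, -0.001, 0.015]
wrist_force: [1.3, 0.4, -2.3]
opening: 0.0139
[ 0.4803614  -0.03011932  0.1519353 ] [-3.14132927e+00 -8.41646130e-04  1.45025137e-02] [ 1.2969468   0.39313306 -2.31528423]
```

```bash
python3 -m crank '-0.04 -1 0 0.3 255; -0.08 -2 0 0.6 255; -0.1 -2.78 0 0.92 255; -0.1 -2.78 0 0.92 255; -0.1 -2.78 0 0.92 255;-0.1 -2.78 0 0.92 255'
python3 - <<'E'
from h import *
import pickle
s=robot.sense();print(s['position'],s['orientation'],s['wrist_force'])
p=robot.capture('wrist');pickle.dump((s,p),open('/tmp/w13.pkl','wb'));save(p,'w13')
p=robot.capture('side');x,y,w,h=210,150,120,90
cv2.imwrite('pics/s13.png',cv2.resize(p['img'][y:y+h,x:x+w,::-1],(780,585),interpolation=2))
c,u,v=cloud(p)
k=(np.hypot(c[:,0]-.477,c[:,1]-.052)<.028)&(c[:,2]<.17)&(c[:,2]>.05);d=c[k];print(len(d),d.min(0),d.max(0))
c,u,v=cloud(robot.capture('scene'))
k=(np.hypot(c[:,0]-.477,c[:,1]-.052)<.028)&(c[:,2]<.17)&(c[:,2]>.05);d=c[k];print(len(d),d.min(0),d.max(0))
E
```

```text
clock: 17.6
position: [0.4764, 0.0506, 0.1514]
orientation: [3.141, -0.0, -0.112]
wrist_force: [-0.6, -0.3, -1.2]
opening: 0.0139
[0.47637656 0.05055304 0.15137447] [ 3.14137631e+00 -4.68401578e-04 -1.11964634e-01] [-0.59325779 -0.26084297 -1.21696412]
236 [0.45646018 0.02502357 0.10422619] [0.49613679 0.0676931  0.16876792]
279 [0.45343199 0.03233619 0.10220142] [0.49470196 0.07262802 0.16977423]
```

View pics/w13.png

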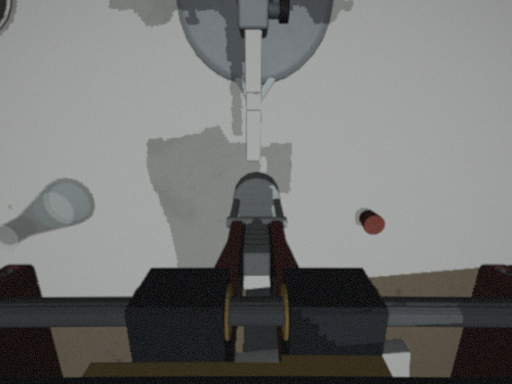

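View pics/s13.png

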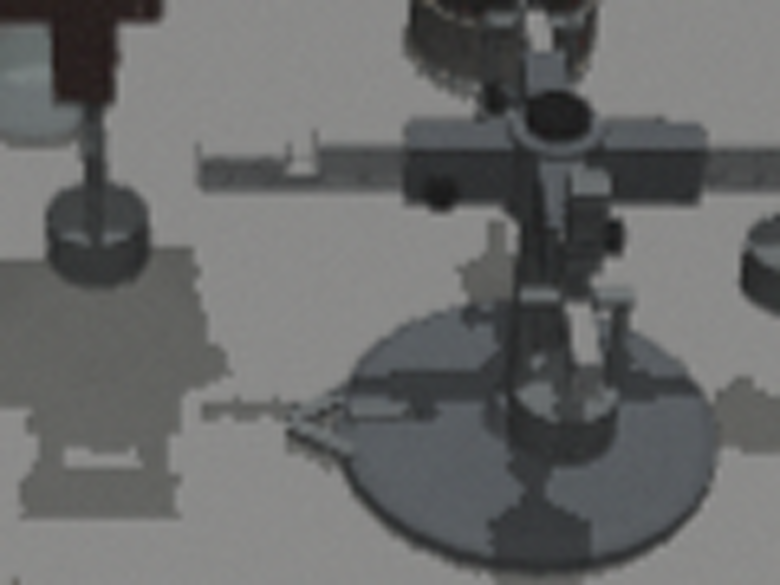

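Run:
```python
from h import *
import pickle;s,p=pickle.load(open('/tmp/w13.pkl','rb'))
c,u,v=cloud(p,s);T=T_tool(s);t=(c-T[:3,3])@T[:3,:3]
# tool coords
k=(abs(t[:,1])<.015)&(c[:,2]>.15)&(c[:,2]<.17)&(t[:,0]>.03)&(t[:,0]<.12)
d=t[k]
for b in np.arange(.03,.12,.005):
    m=(d[:,0]>=b)&(d[:,0]<b+.005)
    if m.sum()>4: print(round(b,3),m.sum(),(d[m,1].min()*1000).round(1),(d[m,1].max()*1000).round(1),np.median(c[k][m,2]).round(4))
for z0,z1 in [(.163,.177)]:
    k=(abs(t[:,0])<.02)&(abs(t[:,1])<.03)&(c[:,2]>z0)&(c[:,2]<z1);d=t[k]
    print('bar',k.sum(),(d.min(0)*1000).round(1),(d.max(0)*1000).round(1),np.percentile(c[k,2],95))
k=(abs(t[:,0])<.03)&(abs(t[:,1])<.03)&(c[:,2]>.12)&(c[:,2]<.134);d=t[k];print('disc',k.sum(),(d.min(0)*1000).round(1),(d.max(0)*1000).round(1),np.median(c[k,2]))
```

```text
0.04 57 -6.2 3.0 0.1564
0.045 96 -6.1 3.0 0.1565
0.05 108 -6.1 2.9 0.1565
0.055 104 -6.7 2.9 0.1565
0.06 111 -6.7 2.9 0.1565
0.065 112 -6.6 2.9 0.1566
0.07 120 -6.6 2.9 0.1566
0.075 27 -5.8 2.8 0.156
0.085 81 -6.2 3.3 0.1624
0.09 144 -6.1 3.3 0.1626
0.095 134 -6.1 3.3 0.1626
0.1 143 -6.7 3.3 0.1625
0.105 153 -6.6 3.2 0.1626
0.11 162 -6.5 3.2 0.1625
0.115 160 -6.5 3.2 0.1627
bar 385 [ -2.1 -20.  -25.6] [  5.7  21.1 -11.7] 0.17411850346793858
disc 1502 [-12.8 -19.3  17.4] [21.5 20.5 31.2] 0.1274359602391908
```

```bash
python3 -m crank '0.3 -0.04 0 0 255; 0.7 -0.07 0 0 255; 1.1 -0.07 0 0 255; 1.5 -0.07 0 0 255; 1.75 -0.07 0 0 255; 1.75 -0.07 0 0 255; 1.75 -0.07 0.1 0 255; 1.75 -0.07 0.2 0 255; 1.75 -0.07 0.2 0 255; 1.75 -0.07 0.2 0 255'
python3 - <<'E'
from h import *
print(robot.sense()['wrist_force'],robot.sense()['position'])
p=robot.capture('side');x,y,w,h=220,140,90,70
cv2.imwrite('pics/s14.png',cv2.resize(p['img'][y:y+h,x:x+w,::-1],(720,560),interpolation=2))
p=robot.capture('wrist');save(p,'w14')
E
```

```text
clock: 18.75
position: [0.5283, 0.0481, 0.1449]
orientation: [-3.142, 0.0, -0.111]
wrist_force: [-0.3, 1.1, -1.3]
opening: 0.0141
[-0.26465545  1.09482497 -1.33697502] [0.52833933 0.0481299  0.14491764]
```

View pics/s14.png

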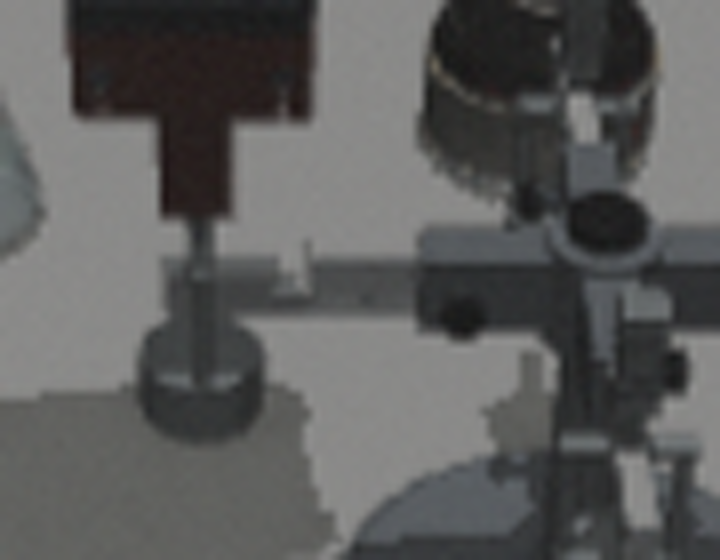

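View pics/w14.png

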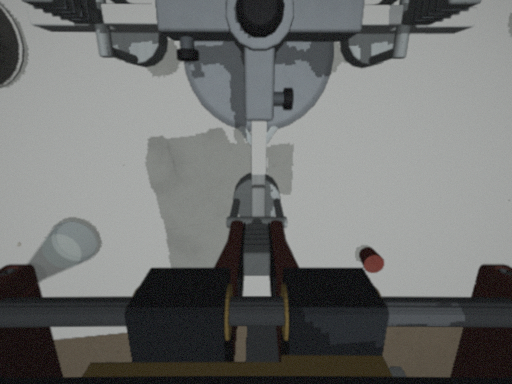

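```bash
python3 -m crank '0 0 0.03 0 255; 0 0 0.05 0 255; 0 0 0.05 0 255'
python3 -m crank '0 0 0.03 0 255; 0 0 0.03 0 255'
python3 -m crank '0 0 0.03 0 255; 0 0 0.03 0 255'
```

```text
clock: 19.15
position: [0.5286, 0.048, 0.1434]
orientation: [3.142, 0.0, -0.111]
wrist_force: [0.1, 0.2, -1.2]
opening: 0.0138
clock: 19.35
position: [0.5286, 0.048, 0.1424]
orientation: [3.142, 0.0, -0.111]
wrist_force: [0.6, 0.0, -1.4]
opening: 0.0139
clock: 19.55
position: [0.5287, 0.048, 0.1416]
orientation: [-3.142, -0.0, -0.111]
wrist_force: [0.1, 0.1, -0.9]
opening: 0.0139
```

```bash
python3 -m crank '0 0 0 0 255'
python3 -m crank '0 0 0 0 255'
```

```text
clock: 19.65
position: [0.5287, 0.048, 0.1417]
orientation: [-3.142, -0.0, -0.111]
wrist_force: [-1.1, -0.4, -0.9]
opening: 0.0137
clock: 19.75
position: [0.5287, 0.048, 0.1417]
orientation: [-3.142, -0.0, -0.111]
wrist_force: [-0.3, -0.0, -1.1]
opening: 0.0138
```

Noise is about ±0.7 N, so I'll keep lowering until there is a clear rise.

```bash
python3 -m crank '0 0 0.03 0 255; 0 0 0.03 0 255'
python3 -m crank '0 0 0.03 0 255; 0 0 0.03 0 255'
python3 -m crank '0 0 0 0 255'
python3 -m crank '0 0 0 0 255'
python3 - <<'E'
from h import *
p=robot.capture('side');x,y,w,h=220,140,90,70
cv2.imwrite('pics/s15.png',cv2.resize(p['img'][y:y+h,x:x+w,::-1],(720,560),interpolation=2))
E
```

```text
clock: 19.95
position: [0.5287, 0.048, 0.1408]
orientation: [-3.142, -0.0, -0.111]
wrist_force: [-0.3, -0.4, -0.2]
opening: 0.0141
clock: 20.15
position: [0.5287, 0.0481, 0.1399]
orientation: [-3.142, -0.0, -0.111]
wrist_force: [-0.4, 0.6, 0.6]
opening: 0.014
clock: 20.25
position: [0.5287, 0.048, 0.1399]
orientation: [-3.142, -0.0, -0.111]
wrist_force: [-2.2, 0.1, 1.5]
opening: 0.0135
clock: 20.35
position: [0.5287, 0.0481, 0.1399]
orientation: [-3.141, -0.0, -0.111]
wrist_force: [-0.7, -0.3, 0.8]
opening: 0.014
```

View pics/s15.png

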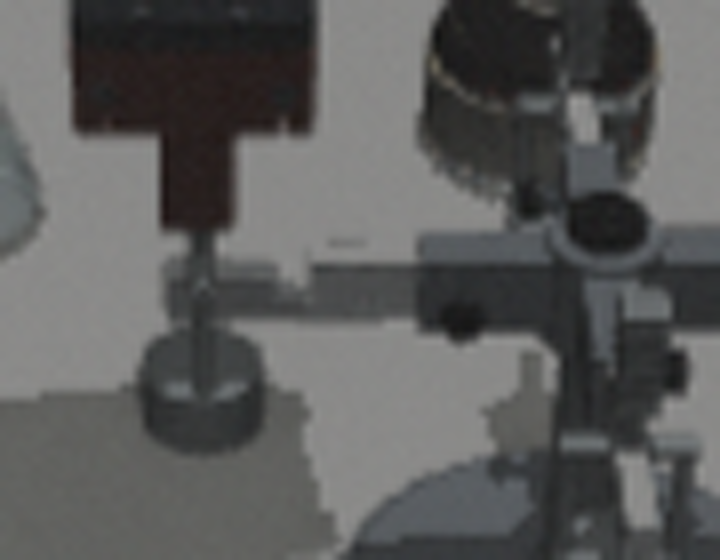

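```bash
python3 -m crank '0.1 0 0 0 255; 0.2 0 0 0 255; 0.3 0 0 0 255; 0.4 0 0 0 255; 0.5 0 0 0 255; 0.6 0 0 0 255; 0.65 0 0 0 255; 0.65 0 0 0 255'
python3 -m crank '0.05 0 0 0 255; 0.1 0 0 0 255; 0.1 0 0 0 255'
python3 -m crank '0.04 0 0 0 255; 0.04 0 0 0 255'
python3 -m crank '0.03 0 0 0 255; 0.03 0 0 0 255'
python3 - <<'E'
from h import *
p=robot.capture('side');x,y,w,h=220,140,90,70
cv2.imwrite('pics/s16.png',cv2.resize(p['img'][y:y+h,x:x+w,::-1],(720,560),interpolation=2))
E
```

```text
clock: 21.2
position: [0.5486, 0.0458, 0.1399]
orientation: [3.142, -0.001, -0.111]
wrist_force: [-1.8, -0.0, 2.2]
opening: 0.0141
clock: 21.5
position: [0.5516, 0.0455, 0.14]
orientation: [-3.142, -0.001, -0.111]
wrist_force: [-1.3, 0.9, 2.1]
opening: 0.0142
clock: 21.7
position: [0.553, 0.0453, 0.14]
orientation: [-3.142, -0.001, -0.111]
wrist_force: [1.2, 0.1, 0.7]
opening: 0.0137
clock: 21.9
position: [0.5537, 0.0452, 0.1399]
orientation: [3.142, -0.001, -0.111]
wrist_force: [1.3, -0.1, 0.6]
opening: 0.0136
```

View pics/s16.png

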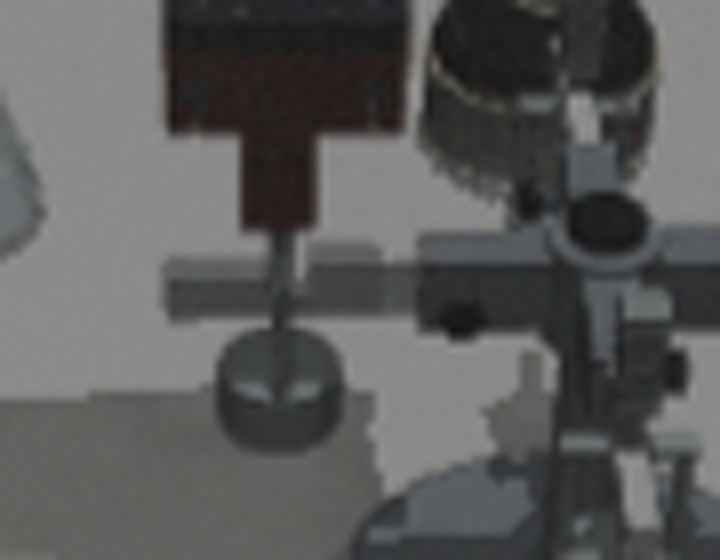

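```bash
python3 -m crank '0.05 0 0 0 255; 0.05 0 0 0 255'
python3 -m crank '0.05 0 0 0 255; 0.05 0 0 0 255'
python3 -m crank '0 0 0 0 255'
python3 - <<'E'
from h import *
import pickle
s=robot.sense();p=robot.capture('wrist');pickle.dump((s,p),open('/tmp/w17.pkl','wb'))
cv2.imwrite('pics/w17.png',cv2.resize(p['img'][150:260,200:310,::-1],(600,600),interpolation=2))
p=robot.capture('side');x,y,w,h=235,160,45,35
cv2.imwrite('pics/s17.png',cv2.resize(p['img'][y:y+h,x:x+w,::-1],(720,560),interpolation=2))
E
```

```text
clock: 22.15
position: [0.5547, 0.0451, 0.1397]
orientation: [3.141, -0.0, -0.111]
wrist_force: [1.4, 0.6, -1.5]
opening: 0.014
clock: 22.35
position: [0.5558, 0.045, 0.1396]
orientation: [3.141, 0.001, -0.111]
wrist_force: [0.3, -0.1, -1.7]
opening: 0.014
clock: 22.45
position: [0.5558, 0.045, 0.1396]
orientation: [3.141, 0.001, -0.111]
wrist_force: [-0.4, -0.1, -1.2]
opening: 0.0137
```

View pics/s17.png

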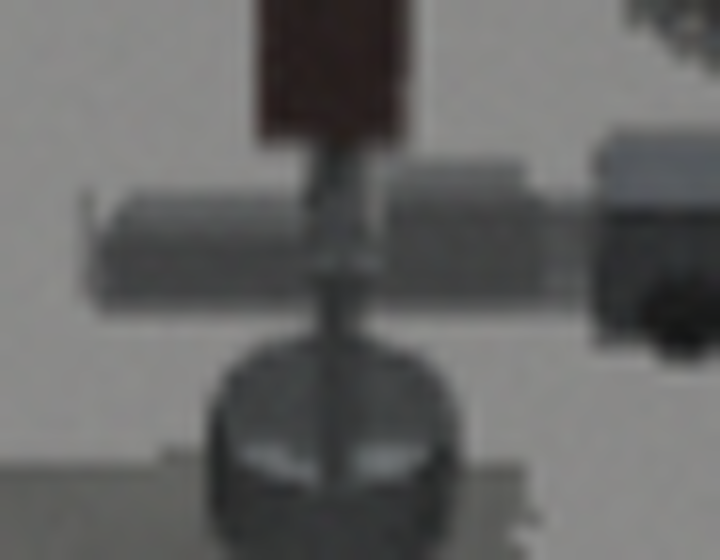

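View pics/w17.png

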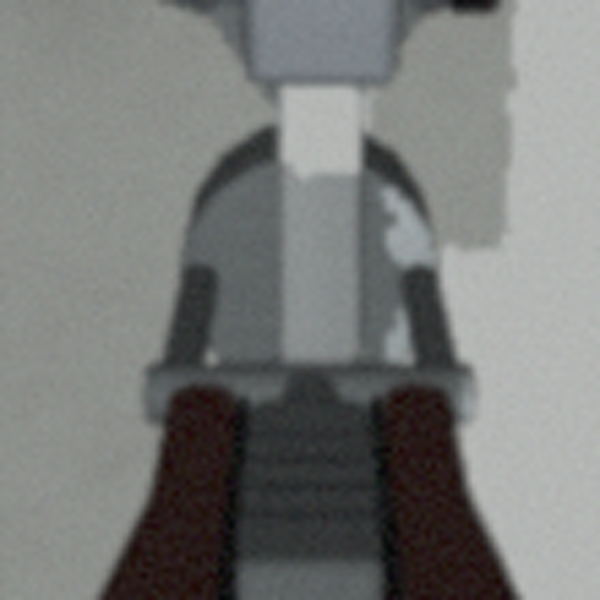

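```bash
python3 -m crank '0.02 0 0.04 0 255; 0.02 0 0.08 0 255;0.02 0 0.1 0 255;0.02 0 0.1 0 255'
python3 -m crank '0 0 0.04 0 255; 0 0 0.07 0 255;0 0 0.07 0 255'
python3 -m crank '0 0 0.03 0 255; 0 0 0.03 0 255'
```

```text
clock: 22.95
position: [0.5566, 0.0449, 0.1367]
orientation: [3.141, 0.0, -0.111]
wrist_force: [0.9, -0.5, -1.3]
opening: 0.0137
clock: 23.25
position: [0.5566, 0.0449, 0.1346]
orientation: [3.142, 0.0, -0.111]
wrist_force: [1.3, 0.4, -2.3]
opening: 0.0139
clock: 23.45
position: [0.5567, 0.0449, 0.1339]
orientation: [-3.142, -0.0, -0.111]
wrist_force: [-0.8, -0.2, -0.5]
opening: 0.0142
```

```bash
python3 -m crank '0 0 0.03 0 255; 0 0 0.03 0 255'
python3 -m crank '0 0 0 0 255'
python3 -m crank '0 0 0 0 255'
python3 - <<'E'
from h import *
p=robot.capture('side');x,y,w,h=235,160,45,35
cv2.imwrite('pics/s18.png',cv2.resize(p['img'][y:y+h,x:x+w,::-1],(720,560),interpolation=2))
E
```

```text
clock: 23.65
position: [0.5568, 0.0449, 0.1331]
orientation: [-3.142, -0.0, -0.111]
wrist_force: [-1.5, -0.1, -0.4]
opening: 0.0142
clock: 23.75
position: [0.5568, 0.0449, 0.1331]
orientation: [-3.141, -0.0, -0.111]
wrist_force: [-0.8, -0.5, 0.7]
opening: 0.0141
clock: 23.85
position: [0.5568, 0.0449, 0.1331]
orientation: [-3.142, -0.0, -0.111]
wrist_force: [-0.7, -0.2, 0.5]
opening: 0.0139
```

View pics/s18.png

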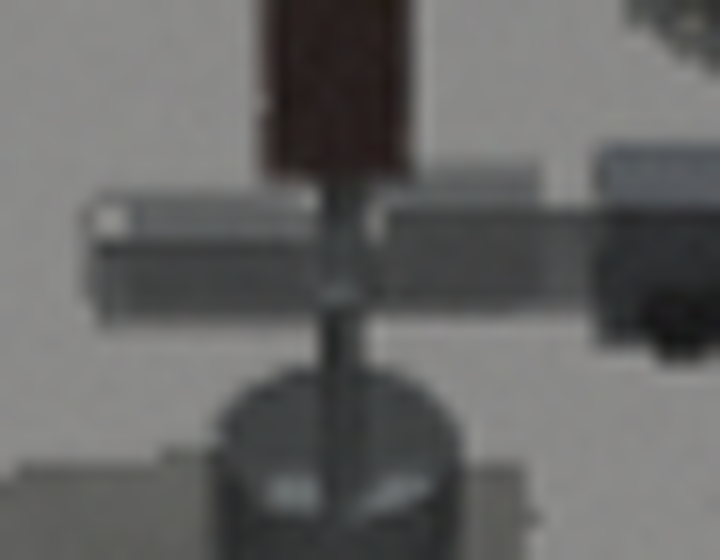

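```bash
python3 -m crank '0 0 0 0 205; 0 0 0 0 190; 0 0 0 0 170; 0 0 0 0 140; 0 0 0 0 140; 0 0 0 0 140'
python3 -m crank '0 0 -0.3 0 140; 0 0 -0.8 0 140; 0 0 -1.6 0 140; 0 0 -2.4 0 140; -1 0 -3.2 0 140; -2 0 -3.5 0 100; -2.5 0 -3.5 0 60; -2.5 0 -3.5 0 0; -2.5 0 -3.5 0 0; -2.5 0 -3.5 0 0'
python3 - <<'E'
from h import *
import pickle
s=robot.sense();p=robot.capture('wrist');pickle.dump((s,p),open('/tmp/w19.pkl','wb'))
save(p,'w19');cv2.imwrite('pics/w19z.png',cv2.resize(p['img'][0:140,180:330,::-1],(640,600),interpolation=2))
p=robot.capture('side');x,y,w,h=220,140,120,90
cv2.imwrite('pics/s19.png',cv2.resize(p['img'][y:y+h,x:x+w,::-1],(780,585),interpolation=2))
E
```

```text
clock: 24.5
position: [0.5567, 0.0449, 0.133]
orientation: [3.142, -0.0, -0.111]
wrist_force: [0.4, 0.4, 1.5]
opening: 0.0395
clock: 25.5
position: [0.4829, 0.0531, 0.238]
orientation: [3.141, -0.0, -0.111]
wrist_force: [-0.0, -0.7, -0.7]
opening: 0.0762
```

View pics/s19.png

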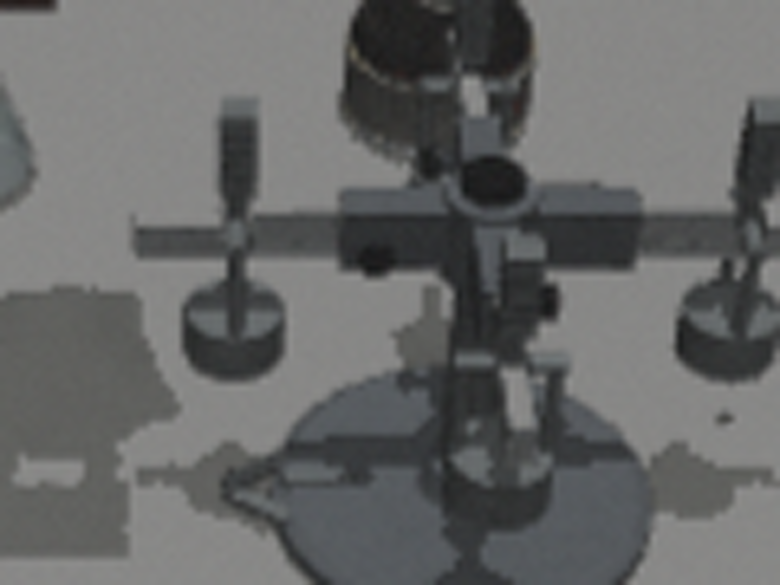

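View pics/w19.png

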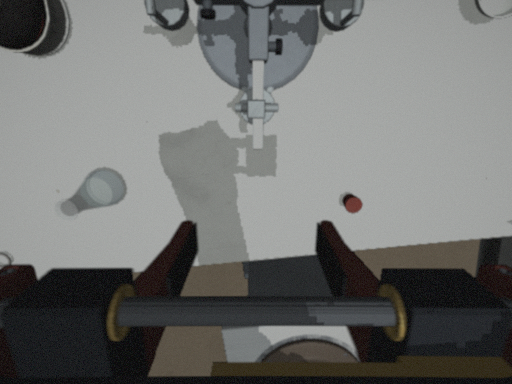

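Run:
```python
from h import *
import pickle
for f in ['w9','w13','w19']:
    s,p=pickle.load(open('/tmp/%s.pkl'%f,'rb'))
    c,u,v=cloud(p,s)
    t=np.radians(180-7);d=np.array([np.cos(t),np.sin(t)]);n=np.array([-d[1],d[0]])
    q=c[:,:2]-[.656,.032];r=q@d;l=q@n
    R=[];L=[]
    for b in np.arange(.060,.14,.0025):
        k=(r>=b)&(r<b+.0025)&(abs(l)<.012)&(c[:,2]>.152)&(c[:,2]<.166)
        if k.sum()>8 and not .078<b<.12: R.append(b);L.append((l[k].min()+l[k].max())/2)
    a=np.polyfit(R,L,1);print(f,len(R),'branch deg',7-np.degrees(a[0]),'offset at 0.1 mm',np.polyval(a,.1)*1000,'=> dir from O',7-np.degrees(np.polyval(a,.1)/.1))
s,p=pickle.load(open('/tmp/w19.pkl','rb'))
cv2.imwrite('pics/w19y.png',cv2.resize(p['img'][30:160,200:320,::-1],(550,596),interpolation=2))
s,p=pickle.load(open('/tmp/w13.pkl','rb'))
cv2.imwrite('pics/w13y.png',cv2.resize(p['img'][0:170,190:320,::-1],(455,595),interpolation=2))
```

```text
w9 15 branch deg 6.213415750168146 offset at 0.1 mm 1.3235824330043093 => dir from O 6.241643127511961
w13 16 branch deg 6.378748525563757 offset at 0.1 mm 1.0084050816388528 => dir from O 6.422226447825485
w19 16 branch deg 6.656675124412031 offset at 0.1 mm 1.174194139919994 => dir from O 6.327236314535907
```

View pics/w19y.png

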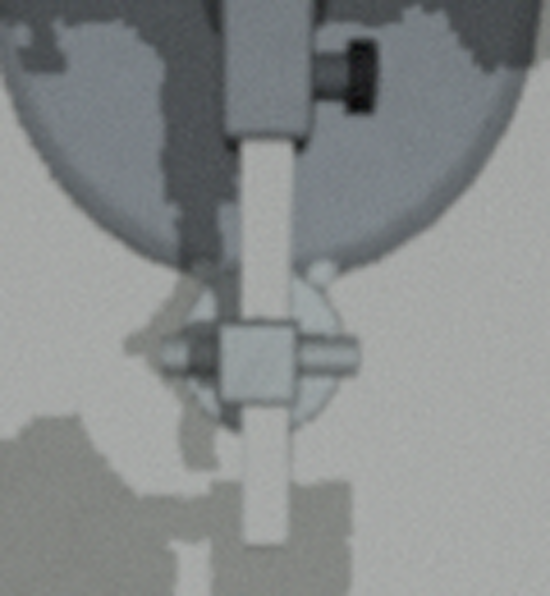

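View pics/w13y.png

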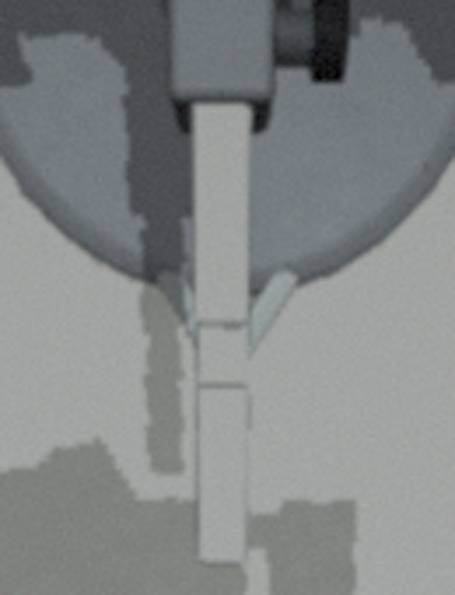

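```bash
python3 -c "
from cell import robot
print(robot.sense()['clock'],robot.sense()['wrist_force']);print(robot.hand_in())"
```

```text
25.6 [ 0.03161643  0.99602664 -0.18790921]
the job is handed in; nothing more can be done
None
```

The weight is hanging in the notch of the empty branch, which stands over the steel arrow. I handed the job in at 25.6 s; the hand-in gives no verdict.

- **Turning the tree:** I pinched the empty branch and turned the tree about 98° clockwise. The branch ends at about 6.3–6.7° from world -x. My estimates of the arrow's own direction spread from roughly 4° to 9°, so I also compared the two directly in the wrist pictures. One view matched to within 0.3°. The last was about 0.5° off, with one end of the arrowhead hidden in shadow.
- **Hanging the weight:** The stirrup went over the branch end and the crossbar was lowered onto the rail with about 2 N, sinking it about 1.7 mm (0.014 rad). The slide inward changed the force readings by no more than a few newtons. The force on the branch then dropped away as the bar reached the notch. I lowered the bar onto the notch floor and let go.
- **Last check:** The side and wrist pictures after backing off show the weight upright like the other three. The gripper is clear of everything. The flask and stopper looked untouched in that view; I did not measure the bystanders again, and the dish was barely in the frame.

**Disagreements:**
- The real fingertips are about 36 mm higher than the reported TCP, so my first pinch closed on nothing above the branch. I corrected for this afterwards.
- The network once took the stopper for the weight; I ignored that and used depth readings instead.

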